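# Change over the bracket on a clamping post

## Task

Swap the two brackets: the one clamped on the stud of the dark post goes onto the yellow stand, centred and lying flat, and the one from the stand goes onto the stud. To free the stud, lift off the wing nut first and then the brass spacer, setting each down on the grey rectangular mat with the green border; at the end the spacer and then the wing nut are back on the stud on top of the new bracket, everything fully seated. Leave the bottle, the tape roll and the key set alone.

Things in the scene. Friction and masses are not known exactly. Their poses are not given: they have to be found in the camera images.
- post: fixed clamping post: dark round base 100 mm wide, 8 mm thick; aluminium boss 36 mm wide, its top (the bracket seat) 20 mm above the desk; smooth upright 12 mm stud, tip 58 mm above the desk, its last 8 mm tapering to 5 mm. Origin: on the stud axis at desk height, z up. At the start it carries, from below, a bracket, the spacer, the wing nut: no threads, each lifts straight off.
- stand: storage stand, does not move: yellow round foot 76 mm across and 6 mm thick with a round pedestal 40 mm across, whose flat black top is 20 mm above the desk. Origin: on its axis at desk height, z up. The other bracket lies on it at the start, its hole over the middle of the pedestal.
- mat: parking mat, does not move: flat grey rectangle 200 (its x) x 170 (its y) x 3 mm with a thin green border line, empty at the start; there is room on it for the nut, the spacer and one bracket. Origin: its centre at desk height, z up.
- bracket_blue: blue bracket: flat plate 90 (its x) x 46 (its y) x 12 mm with an 18 mm hole through its centre, two small 6 mm holes near its -x end and, along its +x end, a lip 6 mm thick standing 12 mm above the plate; 105 to 210 g. Origin: centre of the hole at the underside, z up. Grip it across the 46 mm width at its middle.
- bracket_orange: orange bracket: flat plate 90 (its x) x 46 (its y) x 12 mm with an 18 mm hole through its centre, two small 6 mm holes near its -x end and, along its +x end, a lip 6 mm thick standing 12 mm above the plate; 105 to 210 g. Origin: centre of the hole at the underside, z up. Grip it across the 46 mm width at its middle.
- spacer: brass spacer ring, outside 40 mm, bore 18 mm, 14 mm high, 60 g. Origin: on its axis at the underside, z up.
- wing_nut: steel wing nut without thread: round body 30 mm across with an 18 mm bore, 18 mm high, and two wings 8 mm thick that reach to 26 mm either side of the axis along its x (from 5 to 18 mm above its underside); 60 g. Grip the body across its y. Origin: on its axis at the underside, z up.
- oil_bottle: bystander: white dropper bottle with a red tip, 37 mm across, 109 mm high. Origin: centre of its underside.
- tape_roll: bystander: blue roll of tape lying flat, 78 mm across, 24 mm high. Origin: centre of its underside.
- hex_keys: bystander: orange folding hex key set, 38 x 100 x 23 mm. Origin: centre of its underside.

How it is judged:
On the way, in this order (a step that is already met when the one before it is completed fails the run):
1. the wing nut has been set down on the mat and let go while the spacer is still on the stud (contact force between the fingers and wing_nut below 0.3 N and linear speed of wing_nut below 0.03 m/s and z of wing_nut in the frame of mat below 0.025 m and x of wing_nut in the frame of mat between -0.1 and 0.1 m and y of wing_nut in the frame of mat between -0.085 and 0.085 m and horizontal distance between spacer and post below 0.006 m and z of spacer in the frame of post between 0.029 and 0.035 m and angle between spacer's own z axis and vertical below 0.1 rad), for 0.2 s.
2. the spacer has been set down on the mat and let go while a bracket is still on the stud (contact force between the fingers and spacer below 0.3 N and linear speed of spacer below 0.03 m/s and z of spacer in the frame of mat below 0.025 m and x of spacer in the frame of mat between -0.1 and 0.1 m and y of spacer in the frame of mat between -0.085 and 0.085 m and ((horizontal distance between bracket_blue and post below 0.006 m and z of bracket_blue in the frame of post between 0.017 and 0.023 m and angle between bracket_blue's own z axis and vertical below 0.1 rad) or (horizontal distance between bracket_orange and post below 0.006 m and z of bracket_orange in the frame of post between 0.017 and 0.023 m and angle between bracket_orange's own z axis and vertical below 0.1 rad))), for 0.2 s.
At the end, for the whole second after the job is handed in: The brackets have changed places: one seated on the stud's boss, the other flat on the stand, its hole within 14 mm of the axis. Spacer, then wing nut, on the stud above the bracket, upright. All heights within 3 mm, all tilts under 0.1 rad, all at rest (((horizontal distance between bracket_blue and post below 0.006 m and z of bracket_blue in the frame of post between 0.017 and 0.023 m and angle between each of bracket_blue, bracket_orange's own z axis and vertical below 0.1 rad and horizontal distance between bracket_orange and stand below 0.014 m and z of bracket_orange in the frame of stand between 0.017 and 0.023 m) or (horizontal distance between bracket_orange and post below 0.006 m and z of bracket_orange in the frame of post between 0.017 and 0.023 m and angle between each of bracket_orange, bracket_blue's own z axis and vertical below 0.1 rad and horizontal distance between bracket_blue and stand below 0.014 m and z of bracket_blue in the frame of stand between 0.017 and 0.023 m)) and distance of each of bracket_blue, bracket_orange from where it was at the start of the episode above 0.1 m and horizontal distance between each of spacer, wing_nut and post below 0.006 m and z of spacer in the frame of post between 0.029 and 0.035 m and angle between each of spacer, wing_nut's own z axis and vertical below 0.1 rad and z of wing_nut in the frame of post between 0.043 and 0.049 m and linear speed of each of bracket_blue, bracket_orange, spacer, wing_nut below 0.02 m/s); the robot touches nothing.
It fails at once if the bottle is pushed more than 20 mm (distance of oil_bottle from where it was at the start of the episode above 0.02 m).
It fails at once if the tape roll is pushed more than 20 mm (distance of tape_roll from where it was at the start of the episode above 0.02 m).
It fails at once if the key set is pushed more than 20 mm (distance of hex_keys from where it was at the start of the episode above 0.02 m).
It also fails if it takes over 138 s, if anything falls off the work surface, if the arm or the gripper's body presses on something with over 40 N, if the wrist force passes 120 N, or if a joint passes its speed limit or range.

## Robot

A 7-joint arm with a two-finger parallel gripper is mounted at the origin on the work surface; the furniture and walls round the work are solid. World frame = base frame: x ahead of the robot, y to its left, z up, the work surface at z = 0. Lengths are in m, angles in rad, forces in N, time in s.
With the tool pointing down it reaches from about 0.425 to 0.975 m from the base axis. Payload 16.7 kg.
Tool frame: the origin (TCP) lies on the centre line of the jaws, within the pads' length; the fingertips stand 22 mm ahead of it and the grasp point (between the pads) lies 3 mm ahead of it (manip.nose_length is the distance from the TCP to the fingertips, in m); z points along the fingers, y is the direction in which the jaws open and shut (so a half turn about z gives the same grasp; the last joint's range is limited). The gripper opens to 85 mm and grips with 20 to 120 N. Pads are 22 mm wide; open, the fingers measure 114 mm over their backs; the gripper's body (76 mm by 85 mm) begins 54 mm behind the grasp point. The pads swing forward as they close: fully open they stand 13 mm farther back than shut.
Start: joints at [-0.875, 0.426, 0.074, 1.606, -0.034, 1.111, -0.067], TCP at [0.505, 0.448, 0.253] pointing down, gripper open.
Joint ranges: [-2.85, 2.85], [-0.5, 2.14], [-1.23, 1.37], [0.21, 2.46], [-1.02, 4.16], [0.16, 2.05], [-2.73, 2.73]. Speed limits (rad/s): [1.89, 1.89, 2.39, 2.39, 3.01, 3.01, 3.01].

## Interface

Orientations are given as [roll, pitch, yaw] about the fixed x, y, z axes, in that order (R = Rz(yaw) Ry(pitch) Rx(roll)).
In Python, from bench import manip gives the robot as it stands.
- The arm moves only by the tool carry_out, never from a script. Its argument "plan" is a list that holds one entry, the list of rows, each a list of 7 numbers: the finger opening in cm, from 0 to 8.54, then the shift along the tool's x, y, z in cm, then the turn, a rotation vector about the tool's x, y, z in rad. A call has 1 to 12 rows; each row shifts and turns the pose as measured when the row begins, along the tool's axes as they then stand; what a row does not reach is not made up. A row lasts 1/8 s, in which the tool goes at most 62.5 mm and 10.7 degrees, less where a joint would pass 70% of its speed; a pose out of reach is approached as far as the arm can. A call is refused whole if a number of a shift passes 6.25 or a number of a turn 0.188, either way. A call with a gripper value outside its range is refused whole. The fingers move at their own pace and stop on an object; "force" is the grip in N (left out, the last holds). Time passes only in rows, so rows that do not move let the fingers close. It gives the time, the measured TCP pose, the force and the opening at its end, in the units of the state.
- manip.get_obs(): the state, without advancing time (a new reading comes with each control period).
- manip.snapshot(name): name is "scene" or "top"; returns the picture (400x640x3 uint8, red, green, blue); there is no depth.
- manip.get_calibration(name): a dict with "mtx" (3x3 intrinsics, pixels), "cam_to_world" (4x4, takes a point from camera to world coordinates). Camera axes: x right, y down, z forward; pixel columns grow to the right and rows downward; lengths in m; the calibration is good to about 2 mm. A picture is of the moment at which its call begins. get_calibration takes no time and is no camera call.
- manip.hand_in(): hands the job in, once; it reports no verdict.
The state is a dict: "clock": time; "q": joint angles; "qvel": joint speeds; "joint_torque": joint torques, N m; "eef_pos": TCP position; "ee_rot": TCP orientation; "contact_force": force on the tool from outside, world axes, zero at the start; "moment": the same for the moment, N m; "grip_width": opening from 0.0 (shut) to 1.0 (fully open).
Only numpy, scipy, OpenCV 4.12 (cv2) and the standard library are available. Lean on these libraries where they do the work, as an engineer would, in place of code of your own. Each camera call takes 0.05 s, during which the arm holds its last target.

## Working session

There is one attempt and no reset: what is moved stays moved. The work goes in short steps, Python scripts to look and compute and a tool call to move; the robot and the scene stay as the last step left them, time stands still between calls to the robot, and variables do not carry over. Pictures are saved under pics/ and viewed, and the job is handed in when it is done.

Besides the shell and the picture viewer there is one more tool, called after "Emit:" as name(argument=value, ...) on one line, values as JSON. carry_out: Moves the arm, as the interface text tells. Its arguments: {"type":"object","properties":{"plan":{"type":"array","items":{"type":"array","items":{"type":"array","items":{"type":"number"}}}},"force":{"type":"number"}},"required":["plan"]}

```bash
ls; mkdir -p pics
python3 - <<'E'
from bench import manip
import cv2,numpy as np
for n in("scene","top"):
    im=manip.snapshot(n); cv2.imwrite(f"pics/{n}0.png",im[...,::-1])
    c=manip.get_calibration(n); print(n,np.round(c["mtx"],1).tolist(),np.round(c["cam_to_world"],4).tolist())
print(manip.get_obs())
E
```

```text
pics
scene [[461.4, 0.0, 325.6], [0.0, 461.4, 200.5], [0.0, 0.0, 1.0]] [[-0.8817, -0.2327, 0.4104, 0.2109], [-0.4714, 0.3962, -0.788, 0.7812], [0.0208, -0.8882, -0.459, 0.5213], [0.0, 0.0, 0.0, 1.0]]
top [[370.4, 0.0, 317.1], [0.0, 370.4, 195.7], [0.0, 0.0, 1.0]] [[-0.0248, -0.9923, 0.1216, 0.528], [-0.9997, 0.0246, -0.0037, -0.0269], [0.0007, -0.1216, -0.9926, 0.9992], [0.0, 0.0, 0.0, 1.0]]
{'clock': 0.1, 'q': array([-0.87451243,  0.42664125,  0.07385948,  1.6065224 , -0.03405445,
        1.11077526, -0.06706067]), 'qvel': array([-0.00049184, -0.00215931,  0.00141216, -0.00069959,  0.00029341,
        0.00131251,  0.00036121]), 'joint_torque': array([ 6.72683353e-03, -9.51519299e+01,  3.77090827e+00, -4.64399636e+01,
        1.96470518e-02,  6.58267483e-03, -8.70974213e-05]), 'eef_pos': array([0.50501613, 0.44737915, 0.25270872]), 'ee_rot': array([-3.14051121e+00,  1.17261281e-04,  2.29583151e+00]), 'contact_force': array([-0.20722058, -0.4551126 ,  0.14108032]), 'moment': array([ 0.00632602, -0.00718857, -0.00894722]), 'grip_width': 0.9998455220887449}
```

View pics/top0.png

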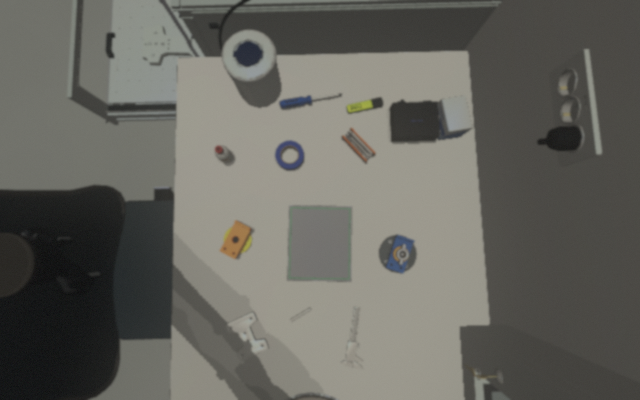

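View pics/scene0.png

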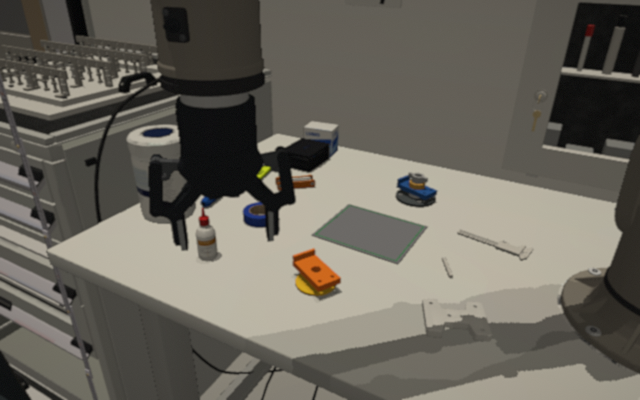

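```bash
cat > h.py <<'E'
from bench import manip
import cv2,numpy as np
def ray(n,u,v):
    c=manip.get_calibration(n); T=np.array(c["cam_to_world"]); d=T[:3,:3]@np.linalg.solve(c["mtx"],[u,v,1.]); return T[:3,3],d
def onz(n,u,v,z):
    o,d=ray(n,u,v); return o+d*(z-o[2])/d[2]
def proj(n,p):
    c=manip.get_calibration(n); T=np.array(c["cam_to_world"]); q=c["mtx"]@(T[:3,:3].T@(np.asarray(p,float)-T[:3,3])); return q[:2]/q[2]
def tri(a,b):
    (o1,d1),(o2,d2)=ray("scene",*a),ray("top",*b)
    A=np.stack([d1,-d2],1); s=np.linalg.lstsq(A,o2-o1,rcond=None)[0]
    p,q=o1+d1*s[0],o2+d2*s[1]; return (p+q)/2,np.linalg.norm(p-q)
def crop(im,u0,v0,u1,v1,k): return cv2.resize(im[v0:v1,u0:u1],None,fx=k,fy=k,interpolation=cv2.INTER_CUBIC)
def st():
    o=manip.get_obs(); print("t %.2f"%o["clock"],np.round(o["eef_pos"],4),np.round(o["ee_rot"],3),"F",np.round(o["contact_force"],1),"w %.3f"%o["grip_width"]); return o
E
python3 - <<'E'
import cv2,numpy as np
from h import crop
t=cv2.imread("pics/top0.png"); s=cv2.imread("pics/scene0.png")
a=crop(t,370,225,430,285,6);b=crop(t,210,210,270,270,6)
c=crop(s,385,160,450,220,6)[:360,:390];d=crop(s,285,240,350,300,6)[:360,:390]
cv2.imwrite("pics/c0.png",cv2.resize(np.vstack([np.hstack([a,c]),np.hstack([b,d])]),None,fx=.83,fy=.83))
E
```

```text
(no output)
```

View pics/c0.png

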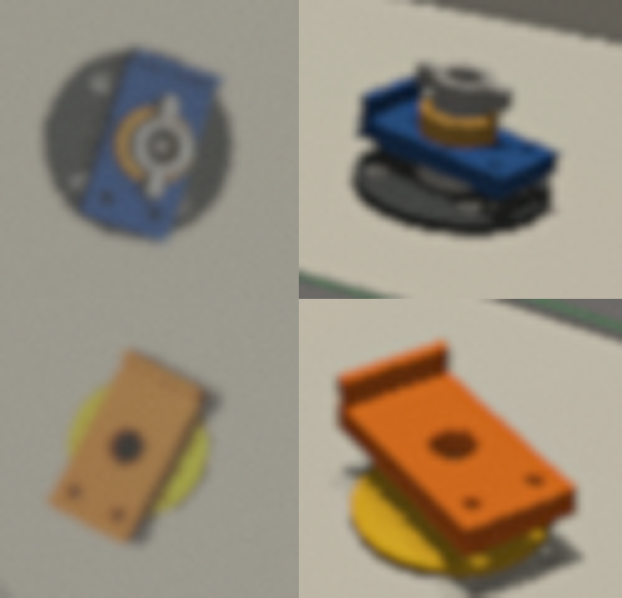

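Run:
```python
from h import *
for n in("top","scene"):
    im=cv2.imread(f"pics/{n}0.png"); h=cv2.cvtColor(im,cv2.COLOR_BGR2HSV)
    print(n)
    if n=="top": pts=dict(bg=(440,200),mat=(320,240),border=(289,240),base=(384,255),blue=(392,262),brass=(394,254),nut=(401,246),orange=(233,247),yellow=(247,247))
    else: pts=dict(bg=(440,140),mat=(370,230),base=(405,200),blue=(420,195),brass=(417,186),nut=(415,178),orange=(305,270),yellow=(305,285))
    for k,(u,v) in pts.items(): print(k,im[v,u],h[v,u])
```

```text
top
bg [142 153 155] [ 25  21 155]
mat [112 115 117] [ 18  11 117]
border [108 122 111] [ 54  29 122]
base [79 82 82] [30  9 82]
blue [115  85  68] [109 104 115]
brass [ 76 110 133] [ 18 109 133]
nut [84 89 94] [15 27 94]
orange [ 74 120 159] [ 16 136 159]
yellow [ 75 153 156] [ 29 132 156]
scene
bg [ 86  95 100] [ 19  36 100]
mat [102 105 107] [ 18  12 107]
base [66 69 68] [40 11 69]
blue [54 32 14] [107 189  54]
brass [25 63 84] [ 19 179  84]
nut [66 71 71] [30 18 71]
orange [ 26 104 206] [ 13 223 206]
yellow [ 30 140 182] [ 22 213 182]
```

```bash
cat > m0.py <<'E'
from h import *
K=4
def load(n,f,box):
    im=cv2.imread(f); u0,v0,u1,v1=box
    c=crop(im,u0,v0,u1,v1,K); return c,cv2.cvtColor(c,cv2.COLOR_BGR2HSV)
def back(p,box): p=np.asarray(p,float).reshape(-1,2); return (p+.5)/K-.5+np.array(box[:2])
def big(m):
    cs,_=cv2.findContours(m.astype(np.uint8),cv2.RETR_EXTERNAL,cv2.CHAIN_APPROX_NONE); return max(cs,key=cv2.contourArea)
def circ(P):
    A=np.c_[2*P,np.ones(len(P))]; x=np.linalg.lstsq(A,(P**2).sum(1),rcond=None)[0]; return x[:2],np.sqrt(x[2]+x[:2]@x[:2])
def plane(n,px,z): return np.array([onz(n,u,v,z)[:2] for u,v in px])
E
python3 - <<'E'
from m0 import *
# post base
for n,box in(("top",(370,225,430,285)),("scene",(385,160,450,220))):
    c,h=load(n,f"pics/{n}0.png",box)
    blue=(abs(h[...,0].astype(int)-109)<12)&(h[...,1]>55)
    blued=cv2.dilate(blue.astype(np.uint8),np.ones((13,13)))>0
    fg=(h[...,2]<(120 if n=="top" else 130))|blue
    ct=big(fg)[:,0]
    keep=np.array([not blued[y,x] for x,y in ct])
    if n=="scene": keep&=ct[:,1]>K*22   # lower rim only
    for z in ([.008] if n=="top" else [.008,0.0]):
        P=plane(n,back(ct[keep],box),z); 
        for _ in range(4):
            cc,r=circ(P); e=abs(np.hypot(*(P-cc).T)-r); P=P[e<max(.0015,2*np.median(e))]
        print(n,"base z",z,cc.round(4),"r",r.round(4),len(P))
    bc=big(blue); 
    rct=cv2.minAreaRect(bc); print(" blue rect px",back(rct[0],box),rct[1],rct[2])
# brass/nut etc
box=(210,210,270,270); c,h=load("top","pics/top0.png",box)
H=h[...,0].astype(int)
org=(abs(H-15)<7)&(h[...,1]>90); yel=(H>23)&(H<35)&(h[...,1]>70)
rc=cv2.boxPoints(cv2.minAreaRect(big(org))); pp=back(rc,box); print("orange corners",plane("top",pp,.032).round(4).tolist())
hull=cv2.convexHull(np.vstack([big(yel)])) 
oy=cv2.dilate(org.astype(np.uint8),np.ones((9,9)))>0
pts=np.vstack([c_[:,0] for c_ in cv2.findContours(yel.astype(np.uint8),cv2.RETR_EXTERNAL,cv2.CHAIN_APPROX_NONE)[0] if cv2.contourArea(c_)>100])
k=np.array([not oy[y,x] for x,y in pts]); P=plane("top",back(pts[k],box),.006)
for _ in range(4):
    cc,r=circ(P); e=abs(np.hypot(*(P-cc).T)-r); P=P[e<max(.0015,2*np.median(e))]
print("stand",cc.round(4),r.round(4))
# orange hole
dk=(h[...,2]<110); m=cv2.moments(big(dk[80:130,70:130])) ; q=back([m["m10"]/m["m00"]+70,m["m01"]/m["m00"]+80],box); print("hole top px",q,plane("top",q,.032).round(4))
# mat
c,h=load("top","pics/top0.png",(275,195,365,295)); g=h[...,2]<136
r=cv2.minAreaRect(big(g)); b=plane("top",back(cv2.boxPoints(r),(275,195)),.003); print("mat",b.round(4).tolist(),b.mean(0).round(4))
E
```

```text
top base z 0.008 [ 0.4904 -0.2386] r 0.0496 264
 blue rect px [[399.38883972 253.76008224]] (75.45439147949219, 139.86351013183594) 17.650121688842773
scene base z 0.008 [ 0.4861 -0.226 ] r 0.0487 171
scene base z 0.0 [ 0.4904 -0.2417] r 0.0495 171
 blue rect px [[415.38957596 188.49844742]] (157.14117431640625, 64.24990844726562) 27.606678009033203
orange corners [[0.5114, 0.2281], [0.5892, 0.1852], [0.5628, 0.1389], [0.4855, 0.1821]]
stand [0.5383 0.185 ] 0.0375
hole top px [[235.08746973 239.20228006]] [[0.5381 0.185 ]]
mat [[0.4269, 0.0569], [0.629, 0.0493], [0.6207, -0.1263], [0.4188, -0.1143]] [ 0.5238 -0.0336]
```

Run:
```python
from m0 import *
box=(385,235,420,275); c,h=load("top","pics/top0.png",box); K4=4
print("nut top view",onz("top",402.6,254.0,.064).round(4), tri((418.3,175.3),(402.6,254.0)))
H=h[...,0].astype(int)
blue=(abs(H-109)<12)&(h[...,1]>55)
box=(370,225,430,285);c,h=load("top","pics/top0.png",box);H=h[...,0].astype(int)
blue=(abs(H-109)<12)&(h[...,1]>55)
b=plane("top",back(cv2.boxPoints(cv2.minAreaRect(big(blue))),box),.034);print("blue",b.round(4).tolist(),b.mean(0).round(4))
nut=(h[...,1]<45)&(h[...,2]>88)&cv2.dilate(blue.astype(np.uint8),np.ones((3,3))).astype(bool)|False
g=(c.min(2)>78)&(h[...,1]<45)
m=np.zeros_like(g);m[70:165,100:160]=1;g&=m
ct=big(g);r=cv2.minAreaRect(ct);print("nut rect",plane("top",back(cv2.boxPoints(r),box),.062).round(4).tolist(),back(r[0],box),r[1])
cv2.imwrite("pics/n0.png",np.hstack([cv2.resize(c,None,fx=1.5,fy=1.5),cv2.cvtColor((cv2.resize(g.astype(np.uint8),None,fx=1.5,fy=1.5)*255),cv2.COLOR_GRAY2BGR)]))
```

```text
nut top view [ 0.4906 -0.24    0.064 ] (array([ 0.48982886, -0.24077212,  0.06179633]), np.float64(0.0015162174445342656))
blue [[0.4562, -0.2002], [0.5405, -0.2317], [0.5246, -0.2774], [0.4407, -0.2455]] [ 0.4905 -0.2387]
nut rect [[0.5168, -0.2218], [0.5158, -0.2588], [0.4615, -0.2558], [0.4624, -0.2191]] [[402.    254.625]] (88.0, 59.0)
```

View pics/n0.png

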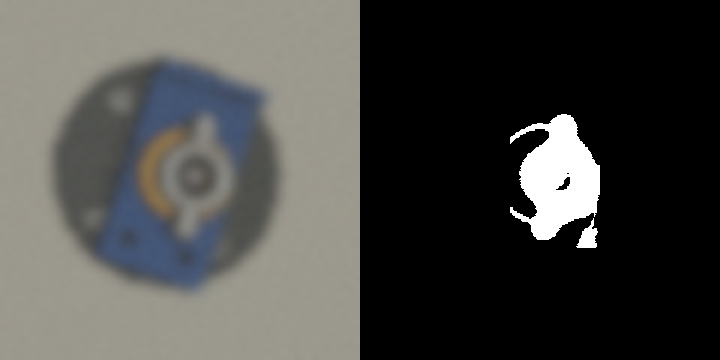

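```bash
cat >> h.py <<'E'
from scipy.spatial.transform import Rotation as R
def go(x,y,z,yaw,g,n=None):
    """print rows (tool axes, cm/rad) from the measured pose to the target, tool pointing down"""
    o=st(); p=np.array(o["eef_pos"]); r0=R.from_euler("xyz",o["ee_rot"]); r1=R.from_euler("xyz",[np.pi,0,yaw])
    t=np.array([x,y,z]); w=(r0.inv()*r1).as_rotvec(); d=np.linalg.norm(t-p)
    n=n or max(1,int(np.ceil(max(d/.05,np.linalg.norm(w)/.15))))
    print("dist %.4f n %d"%(d,n))
    for i in range(n):
        ri=r0*R.from_rotvec(w*i/n); s=ri.inv().apply((t-p)/n)*100
        print([g]+[round(float(a),2) for a in s]+[round(float(a),3) for a in w/n])
E
python3 -c "
from h import *
go(.4905,-.24,.2,2.92,8.5)"
```

```text
t 0.10 [0.505  0.4474 0.2527] [-3.141  0.     2.296] F [-0.2 -0.5  0.1] w 1.000
dist 0.6895 n 14
[8.5, -3.61, -3.33, 0.38, -0.0, -0.0, -0.045]
[8.5, -3.45, -3.49, 0.38, -0.0, -0.0, -0.045]
[8.5, -3.29, -3.64, 0.38, -0.0, -0.0, -0.045]
[8.5, -3.13, -3.78, 0.38, -0.0, -0.0, -0.045]
[8.5, -2.96, -3.92, 0.38, -0.0, -0.0, -0.045]
[8.5, -2.78, -4.05, 0.38, -0.0, -0.0, -0.045]
[8.5, -2.6, -4.17, 0.38, -0.0, -0.0, -0.045]
[8.5, -2.41, -4.28, 0.38, -0.0, -0.0, -0.045]
[8.5, -2.22, -4.38, 0.38, -0.0, -0.0, -0.045]
[8.5, -2.02, -4.48, 0.38, -0.0, -0.0, -0.045]
[8.5, -1.82, -4.56, 0.38, -0.0, -0.0, -0.045]
[8.5, -1.61, -4.64, 0.38, -0.0, -0.0, -0.045]
[8.5, -1.4, -4.71, 0.38, -0.0, -0.0, -0.045]
[8.5, -1.19, -4.76, 0.38, -0.0, -0.0, -0.045]
```

Emit:
carry_out(plan=[[[6, -3.6, -3.3, 0.3, 0, 0, -0.045], [6, -3.4, -3.5, 0.3, 0, 0, -0.045], [6, -3.3, -3.6, 0.3, 0, 0, -0.045], [6, -3.1, -3.8, 0.3, 0, 0, -0.045], [6, -3, -3.9, 0.3, 0, 0, -0.045], [6, -2.8, -4, 0.3, 0, 0, -0.045], [6, -2.6, -4.2, 0.3, 0, 0, -0.045], [6, -2.4, -4.3, 0.3, 0, 0, -0.045], [6, -2.2, -4.4, 0.3, 0, 0, -0.045], [6, -2, -4.5, 0.3, 0, 0, -0.045], [6, -1.8, -4.6, 0.3, 0, 0, -0.045], [6, -1.6, -4.6, 0.3, 0, 0, -0.045]]], force=40)

```text
clock: 1.6
eef_pos: [0.4959, -0.1564, 0.2138]
ee_rot: [-3.139, -0.003, 2.86]
contact_force: [1.6, 1.1, 0.3]
grip_width: 0.706
```

```bash
python3 -c "
from h import *
go(.4905,-.24,.13,2.92,6)"
```

```text
t 1.60 [ 0.4959 -0.1564  0.2138] [-3.139e+00 -3.000e-03  2.860e+00] F [1.6 1.1 0.3] w 0.706
dist 0.1185 n 3
[6, -0.61, -2.72, 2.8, -0.001, -0.001, -0.02]
[6, -0.55, -2.73, 2.8, -0.001, -0.001, -0.02]
[6, -0.5, -2.75, 2.8, -0.001, -0.001, -0.02]
```

Emit:
carry_out(plan=[[[6, -0.6, -2.7, 2.8, 0, 0, -0.02], [6, -0.55, -2.7, 2.8, 0, 0, -0.02], [6, -0.5, -2.7, 2.8, 0, 0, -0.02], [6, 0, 0, 0, 0, 0, 0]]])

```text
clock: 2.1
eef_pos: [0.489, -0.2456, 0.1272]
ee_rot: [-3.138, -0.003, 2.917]
contact_force: [-1.1, 0.2, 0.7]
grip_width: 0.707
```

```bash
python3 -c "
from h import *
go(.4905,-.24,.071,2.92,6)
t=manip.snapshot('top');s=manip.snapshot('scene')
a=crop(t,360,215,440,295,4)[...,::-1];b=crop(s,380,80,480,220,3)[...,::-1]
import cv2
c=np.zeros((420,640,3),np.uint8);c[:320,:320]=a;c[:,330:630]=b
cv2.imwrite('pics/p1.png',c)"
```

```text
t 2.10 [ 0.489  -0.2456  0.1272] [-3.138e+00 -3.000e-03  2.917e+00] F [-1.1  0.2  0.7] w 0.707
dist 0.0565 n 2
[6, -0.02, 0.3, 2.81, -0.002, -0.002, -0.001]
[6, -0.02, 0.3, 2.81, -0.002, -0.002, -0.001]
```

View pics/p1.png

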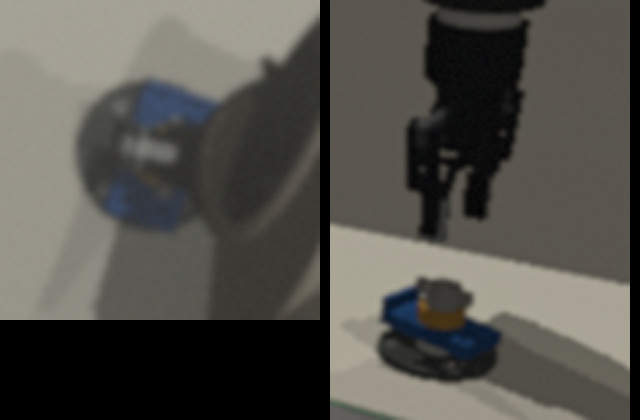

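Both views show the open fingers straddling the nut, centred over it; the two crops cover the post, around (402,254) in the top view and (418,175) in the scene view. I'm going down.

Emit:
carry_out(plan=[[[6, 0, 0.5, 1.5, 0, 0, 0], [6, 0, 0.1, 1.5, 0, 0, 0], [6, 0, 0, 1.5, 0, 0, 0], [6, 0, 0, 0.6, 0, 0, 0], [6, 0, 0, 0, 0, 0, 0]]])

```text
clock: 2.82
eef_pos: [0.4932, -0.2351, 0.0755]
ee_rot: [-3.14, 0.001, 2.923]
contact_force: [1.0, -0.2, 0.3]
grip_width: 0.7
```

```bash
python3 -c "
from h import *
go(.4905,-.24,.071,2.92,6,1)"
```

```text
t 2.83 [ 0.4932 -0.2351  0.0755] [-3.140e+00  1.000e-03  2.923e+00] F [ 1.  -0.2  0.3] w 0.700
dist 0.0072 n 1
[6, 0.16, -0.54, 0.45, -0.002, 0.001, 0.003]
```

Emit:
carry_out(plan=[[[6, 0.15, -0.5, 0.3, 0, 0, 0], [6, 0, 0, 0.15, 0, 0, 0], [6, 0, 0, 0, 0, 0, 0]]])

```text
clock: 3.2
eef_pos: [0.4908, -0.2406, 0.0715]
ee_rot: [-3.14, 0.002, 2.922]
contact_force: [-0.6, 0.7, -0.4]
grip_width: 0.703
```

```bash
python3 -c "
from h import *
go(.4905,-.24,.071,2.92,6,1)"
```

```text
t 3.20 [ 0.4908 -0.2406  0.0715] [-3.140e+00  2.000e-03  2.922e+00] F [-0.6  0.7 -0.4] w 0.703
dist 0.0008 n 1
[6, 0.04, 0.05, 0.05, -0.002, 0.002, 0.002]
```

Good. Close.

Emit:
carry_out(plan=[[[2, 0, 0, 0, 0, 0, 0], [2, 0, 0, 0, 0, 0, 0], [2, 0, 0, 0, 0, 0, 0], [2, 0, 0, 0, 0, 0, 0], [2, 0, 0, 0, 0, 0, 0]]])

```text
clock: 3.82
eef_pos: [0.4911, -0.2405, 0.072]
ee_rot: [-3.14, 0.003, 2.922]
contact_force: [0.4, 0.9, -0.0]
grip_width: 0.323
```

```bash
python3 -c "
from h import *
st()"
```

```text
t 3.83 [ 0.4911 -0.2405  0.072 ] [-3.140e+00  3.000e-03  2.922e+00] F [ 0.4  0.9 -0. ] w 0.323
```

Emit:
carry_out(plan=[[[2, 0, 0, -1, 0, 0, 0], [2, 0, 0, -1.5, 0, 0, 0], [2, 0, 0, -2, 0, 0, 0], [2, 0, 0, -2, 0, 0, 0], [2, 0, 0, 0, 0, 0, 0]]])

```text
clock: 4.45
eef_pos: [0.4914, -0.2407, 0.1427]
ee_rot: [-3.14, 0.005, 2.922]
contact_force: [-0.3, 1.0, 0.3]
grip_width: 0.326
```

```bash
cat > look.py <<'E'
from h import *
import sys
def look(name,tb,sb,k):
    t=manip.snapshot('top');s=manip.snapshot('scene')
    np.savez(f"pics/{name}.npz",t=t,s=s)
    a=crop(t,*tb,k)[...,::-1];b=crop(s,*sb,k)[...,::-1]
    c=np.zeros((max(a.shape[0],b.shape[0]),a.shape[1]+b.shape[1]+10,3),np.uint8)
    c[:a.shape[0],:a.shape[1]]=a;c[:b.shape[0],a.shape[1]+10:]=b
    cv2.imwrite(f'pics/{name}.png',c); print(c.shape)
E
python3 -c "
from look import *
st()
look('p2',(360,215,440,295),(380,80,480,220),4)"
```

```text
t 4.45 [ 0.4914 -0.2407  0.1427] [-3.14   0.005  2.922] F [-0.3  1.   0.3] w 0.326
(560, 730, 3)
```

View pics/p2.png

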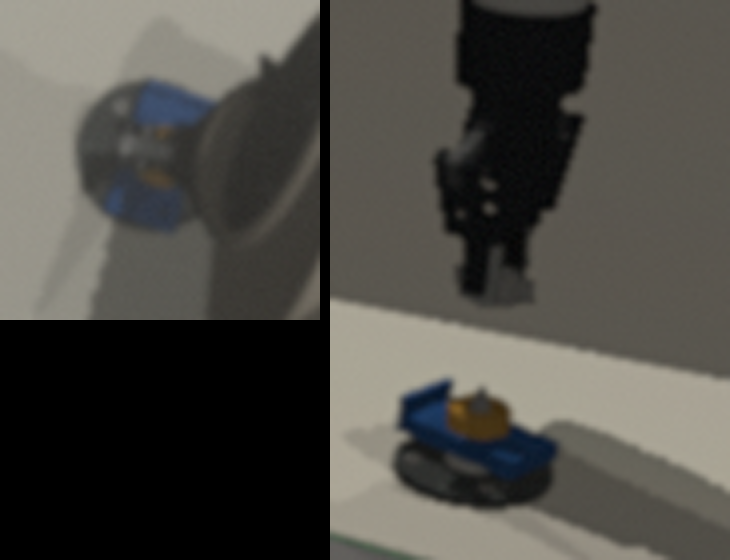

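Nut is in the fingers (scene ~(421,152)); spacer and the bare stud tip remain at (418,178). On to the mat.

```bash
python3 -c "
from h import *
go(.585,-.08,.09,2.92,2)"
```

```text
t 4.55 [ 0.4906 -0.2403  0.141 ] [-3.140e+00  3.000e-03  2.922e+00] F [-0.6  0.3  0.4] w 0.324
dist 0.1929 n 4
[2, -1.43, 4.43, 1.27, -0.0, 0.001, 0.0]
[2, -1.42, 4.43, 1.27, -0.0, 0.001, 0.0]
[2, -1.42, 4.43, 1.27, -0.0, 0.001, 0.0]
[2, -1.42, 4.43, 1.27, -0.0, 0.001, 0.0]
```

Emit:
carry_out(plan=[[[2, -1.4, 4.4, 1, 0, 0, 0], [2, -1.4, 4.4, 1, 0, 0, 0], [2, -1.4, 4.4, 1.3, 0, 0, 0], [2, -1.4, 4, 1.3, 0, 0, 0], [2, 0, 0, 0, 0, 0, 0], [2, 0, 0, 0, 0, 0, 0]]])

```text
clock: 5.3
eef_pos: [0.5832, -0.0809, 0.0897]
ee_rot: [-3.138, -0.002, 2.92]
contact_force: [-0.3, 0.0, -0.3]
grip_width: 0.324
```

```bash
python3 -c "
from h import *
go(.585,-.08,.031,2.92,2)"
```

```text
t 5.30 [ 0.5832 -0.0809  0.0897] [-3.138e+00 -2.000e-03  2.920e+00] F [-0.3  0.  -0.3] w 0.324
dist 0.0587 n 2
[2, -0.09, 0.07, 2.94, -0.002, -0.001, -0.0]
[2, -0.08, 0.07, 2.94, -0.002, -0.001, -0.0]
```

Emit:
carry_out(plan=[[[2, -0.1, 0, 2, 0, 0, 0], [2, 0, 0, 2, 0, 0, 0], [2, 0, 0, 1.2, 0, 0, 0], [2, 0, 0, 0.5, 0, 0, 0], [2, 0, 0, 0.2, 0, 0, 0], [2, 0, 0, 0, 0, 0, 0]]])

```text
clock: 6.05
eef_pos: [0.5828, -0.0848, 0.0294]
ee_rot: [-3.139, -0.002, 2.914]
contact_force: [0.4, -0.3, -1.1]
grip_width: 0.323
```

```bash
python3 -c "
from h import *
st()"
```

```text
t 6.05 [ 0.5828 -0.0848  0.0294] [-3.139e+00 -2.000e-03  2.914e+00] F [ 0.4 -0.3 -1.1] w 0.323
```

Emit:
carry_out(plan=[[[2, 0, 0, 0.1, 0, 0, 0], [2, 0, 0, 0, 0, 0, 0]]])

```text
clock: 6.3
eef_pos: [0.5831, -0.0851, 0.0291]
ee_rot: [-3.139, -0.001, 2.914]
contact_force: [0.6, 0.9, -1.1]
grip_width: 0.318
```

```bash
python3 -c "
from h import *
st()"
```

```text
t 6.30 [ 0.5831 -0.0851  0.0291] [-3.139e+00 -1.000e-03  2.914e+00] F [ 0.6  0.9 -1.1] w 0.318
```

Emit:
carry_out(plan=[[[6, 0, 0, 0, 0, 0, 0], [6, 0, 0, 0, 0, 0, 0], [6, 0, 0, 0, 0, 0, 0], [6, 0, 0, 0, 0, 0, 0], [6, 0, 0, -2, 0, 0, 0], [6, 0, 0, -3, 0, 0, 0], [6, 0, 0, -3, 0, 0, 0], [6, 0, 0, 0, 0, 0, 0]]])

```text
clock: 7.3
eef_pos: [0.5836, -0.0857, 0.115]
ee_rot: [-3.139, 0.001, 2.913]
contact_force: [-0.5, -0.3, 0.4]
grip_width: 0.704
```

```bash
python3 -c "
from look import *
go(.4905,-.24,.12,2.92,6)
look('p3',(275,190,365,290),(300,150,450,270),4)"
```

```text
t 7.30 [ 0.5836 -0.0857  0.115 ] [-3.139e+00  1.000e-03  2.913e+00] F [-0.5 -0.3  0.4] w 0.704
dist 0.1803 n 4
[6, 1.39, -4.29, -0.12, -0.001, 0.0, -0.002]
[6, 1.4, -4.28, -0.12, -0.001, 0.0, -0.002]
[6, 1.41, -4.28, -0.12, -0.001, 0.0, -0.002]
[6, 1.42, -4.28, -0.12, -0.001, 0.0, -0.002]
(480, 970, 3)
```

View pics/p3.png

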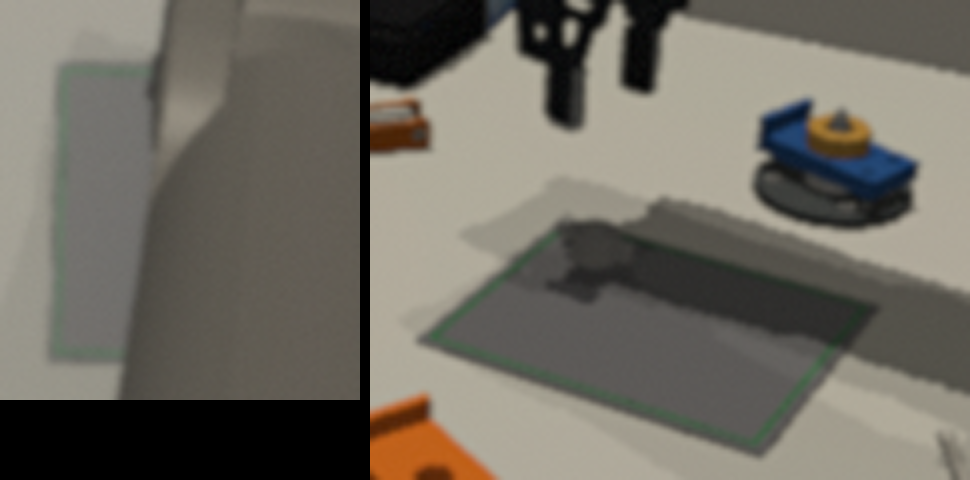

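The scene crop shows the nut upright and let go on the mat near the far corner, around px (448,211). The spacer and stud are still on the post, around (509,184). That picture came out 970 px wide, over the limit, so I'll keep the next ones smaller. Next is the spacer.

Emit:
carry_out(plan=[[[7, 1.4, -4.3, -0.1, 0, 0, 0], [7, 1.4, -4.3, -0.1, 0, 0, 0], [7, 1.4, -4.3, -0.1, 0, 0, 0], [7, 1.4, -3.8, -0.1, 0, 0, 0], [7, 0, 0, 0, 0, 0, 0], [7, 0, 0, 0, 0, 0, 0]]])

```text
clock: 8.15
eef_pos: [0.4856, -0.238, 0.1144]
ee_rot: [-3.139, -0.008, 2.915]
contact_force: [0.2, 0.6, -0.7]
grip_width: 0.82
```

```bash
sed -i "s/    cv2.imwrite(f'pics/    f=min(1,800\/c.shape[1],600\/c.shape[0]); c=cv2.resize(c,None,fx=f,fy=f)\n    cv2.imwrite(f'pics/" look.py; python3 -c "
from h import *
go(.4905,-.24,.056,2.92,7)"
```

```text
t 8.15 [ 0.4856 -0.238   0.1144] [-3.139 -0.008  2.915] F [ 0.2  0.6 -0.7] w 0.820
dist 0.0587 n 2
[7, -0.28, -0.03, 2.92, -0.001, -0.004, -0.002]
[7, -0.27, -0.04, 2.92, -0.001, -0.004, -0.002]
```

Emit:
carry_out(plan=[[[7, -0.5, 0, 1.5, 0, -0.008, 0], [7, 0, 0, 1.5, 0, 0, 0], [7, 0, 0, 1.5, 0, 0, 0], [7, 0, 0, 0.9, 0, 0, 0], [7, 0, 0, 0.2, 0, 0, 0], [7, 0, 0, 0, 0, 0, 0]]])

```text
clock: 8.9
eef_pos: [0.4913, -0.2364, 0.0525]
ee_rot: [-3.139, -0.003, 2.919]
contact_force: [-0.3, 0.2, 1.1]
grip_width: 0.817
```

```bash
python3 -c "
from h import *
go(.4905,-.24,.056,2.92,7,1)"
```

```text
t 8.90 [ 0.4913 -0.2364  0.0525] [-3.139e+00 -3.000e-03  2.919e+00] F [-0.3  0.2  1.1] w 0.817
dist 0.0051 n 1
[7, -0.0, -0.37, -0.35, -0.002, -0.003, -0.001]
```

Emit:
carry_out(plan=[[[7, 0, -0.35, -0.35, 0, -0.003, 0], [7, 0, 0, 0, 0, 0, 0], [7, 0, 0, 0, 0, 0, 0]]])

```text
clock: 9.28
eef_pos: [0.491, -0.2405, 0.0575]
ee_rot: [-3.139, 0.002, 2.919]
contact_force: [0.8, -0.0, -0.2]
grip_width: 0.823
```

```bash
python3 -c "
from h import *
go(.4905,-.24,.056,2.92,7,1)"
```

```text
t 9.28 [ 0.491  -0.2405  0.0575] [-3.139e+00  2.000e-03  2.919e+00] F [ 0.8 -0.  -0.2] w 0.823
dist 0.0016 n 1
[7, 0.06, 0.04, 0.15, -0.002, 0.002, -0.001]
```

Emit:
carry_out(plan=[[[3, 0, 0, 0.1, 0, 0, 0], [3, 0, 0, 0, 0, 0, 0], [3, 0, 0, 0, 0, 0, 0], [3, 0, 0, 0, 0, 0, 0], [3, 0, 0, 0, 0, 0, 0]]])

```text
clock: 9.9
eef_pos: [0.4911, -0.2405, 0.057]
ee_rot: [-3.14, 0.003, 2.919]
contact_force: [0.2, 0.3, 2.2]
grip_width: 0.445
```

```bash
python3 -c "
from h import *
st()"
```

```text
t 9.90 [ 0.4911 -0.2405  0.057 ] [-3.140e+00  3.000e-03  2.919e+00] F [0.2 0.3 2.2] w 0.445
```

Emit:
carry_out(plan=[[[3, 0, 0, -1, 0, 0, 0], [3, 0, 0, -1.5, 0, 0, 0], [3, 0, 0, -2, 0, 0, 0], [3, 0, 0, -1, 0, 0, 0], [3, 0, 0, 0, 0, 0, 0]]])

```text
clock: 10.52
eef_pos: [0.4913, -0.2404, 0.1163]
ee_rot: [-3.139, 0.004, 2.919]
contact_force: [0.0, -0.1, -1.2]
grip_width: 0.447
```

```bash
python3 -c "
from look import *
go(.585,.005,.09,2.92,3)
look('p4',(360,215,440,295),(300,110,460,250),4)"
```

```text
t 10.53 [ 0.4913 -0.2404  0.1163] [-3.139  0.004  2.919] F [ 0.  -0.1 -1.2] w 0.447
dist 0.2640 n 6
[3, -0.62, 4.33, 0.43, -0.0, 0.001, -0.0]
[3, -0.62, 4.33, 0.43, -0.0, 0.001, -0.0]
[3, -0.62, 4.33, 0.43, -0.0, 0.001, -0.0]
[3, -0.62, 4.33, 0.44, -0.0, 0.001, -0.0]
[3, -0.62, 4.33, 0.44, -0.0, 0.001, -0.0]
[3, -0.62, 4.33, 0.44, -0.0, 0.001, -0.0]
(462, 800, 3)
```

View pics/p4.png

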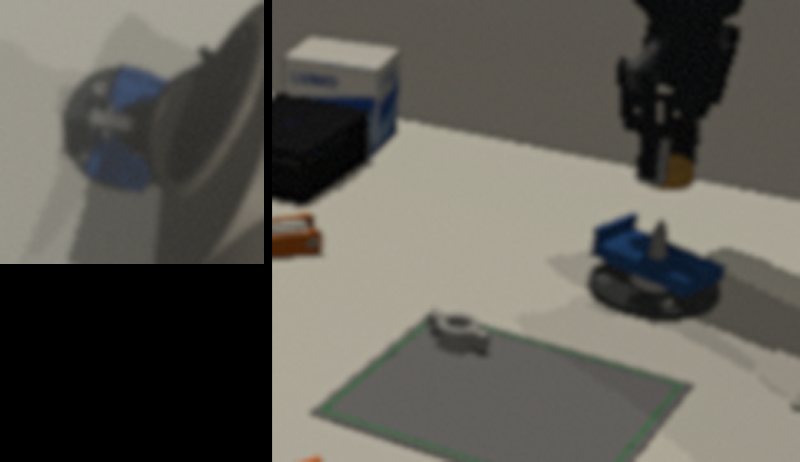

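The spacer is in the fingers, the blue bracket is still on the post, and the nut stands upright on the mat near (357,207). Spacer goes to the mat.

Emit:
carry_out(plan=[[[3, -0.6, 4.3, 0.3, 0, 0, 0], [3, -0.6, 4.3, 0.3, 0, 0, 0], [3, -0.6, 4.3, 0.3, 0, 0, 0], [3, -0.6, 4.3, 0.4, 0, 0, 0], [3, -0.6, 4.3, 0.4, 0, 0, 0], [3, -0.6, 3.8, 0.4, 0, 0, 0], [3, 0, 0, 0, 0, 0, 0], [3, 0, 0, 0, 0, 0, 0]]])

```text
clock: 11.62
eef_pos: [0.5819, 0.005, 0.0872]
ee_rot: [-3.137, -0.005, 2.917]
contact_force: [-0.4, -0.7, -0.9]
grip_width: 0.449
```

```bash
python3 -c "
from h import *
go(.585,.005,.028,2.92,3)"
```

```text
t 11.62 [0.5819 0.005  0.0872] [-3.137 -0.005  2.917] F [-0.4 -0.7 -0.9] w 0.449
dist 0.0593 n 2
[3, -0.17, 0.05, 2.96, -0.002, -0.002, -0.002]
[3, -0.16, 0.04, 2.96, -0.002, -0.002, -0.002]
```

Emit:
carry_out(plan=[[[3, -0.2, 0, 2, 0, -0.005, 0], [3, 0, 0, 2, 0, 0, 0], [3, 0, 0, 1.1, 0, 0, 0], [3, 0, 0, 0.4, 0, 0, 0], [3, 0, 0, 0.1, 0, 0, 0], [3, 0, 0, 0, 0, 0, 0]]])

```text
clock: 12.38
eef_pos: [0.5831, -0.0005, 0.0304]
ee_rot: [-3.136, 0.001, 2.911]
contact_force: [-0.1, -0.5, -0.5]
grip_width: 0.448
```

```bash
python3 -c "
from h import *
st()"
```

```text
t 12.38 [ 5.831e-01 -5.000e-04  3.040e-02] [-3.136e+00  1.000e-03  2.911e+00] F [-0.1 -0.5 -0.5] w 0.448
```

Emit:
carry_out(plan=[[[3, 0, 0, 0.25, 0, 0, 0], [3, 0, 0, 0, 0, 0, 0], [3, 0, 0, 0, 0, 0, 0]]])

```text
clock: 12.75
eef_pos: [0.5837, -0.0003, 0.0286]
ee_rot: [-3.136, 0.002, 2.911]
contact_force: [0.3, -0.3, -0.1]
grip_width: 0.446
```

```bash
python3 -c "
from h import *
st()"
```

```text
t 12.75 [ 5.837e-01 -3.000e-04  2.860e-02] [-3.136e+00  2.000e-03  2.911e+00] F [ 0.3 -0.3 -0.1] w 0.446
```

Emit:
carry_out(plan=[[[6, 0, 0, 0.05, 0, 0, 0], [6, 0, 0, 0, 0, 0, 0], [6, 0, 0, 0, 0, 0, 0], [6, 0, 0, 0, 0, 0, 0], [6, 0, 0, -2, 0, 0, 0], [6, 0, 0, -3, 0, 0, 0], [6, 0, 0, -3, 0, 0, 0], [6, 0, 0, 0, 0, 0, 0]]])

```text
clock: 13.75
eef_pos: [0.5841, -0.0, 0.1146]
ee_rot: [-3.137, 0.004, 2.911]
contact_force: [-0.7, 0.0, -0.2]
grip_width: 0.7
```

```bash
python3 -c "
from h import *
go(.4905,-.24,.12,2.78,7.5)"
```

```text
t 13.75 [ 0.5841 -0.      0.1146] [-3.137  0.004  2.911] F [-0.7  0.  -0.2] w 0.700
dist 0.2577 n 6
[7.5, 0.6, -4.25, -0.07, -0.001, 0.001, 0.022]
[7.5, 0.51, -4.26, -0.08, -0.001, 0.001, 0.022]
[7.5, 0.42, -4.27, -0.08, -0.001, 0.001, 0.022]
[7.5, 0.32, -4.28, -0.08, -0.001, 0.001, 0.022]
[7.5, 0.23, -4.29, -0.08, -0.001, 0.001, 0.022]
[7.5, 0.14, -4.29, -0.09, -0.001, 0.001, 0.022]
```

Emit:
carry_out(plan=[[[7.5, 0.6, -4.2, -0.1, 0, 0, 0.022], [7.5, 0.5, -4.2, -0.1, 0, 0, 0.022], [7.5, 0.4, -4.3, -0.1, 0, 0, 0.022], [7.5, 0.3, -4.3, -0.1, 0, 0, 0.022], [7.5, 0.2, -4.3, -0.1, 0, 0, 0.022], [7.5, 0.1, -3.8, -0.1, 0, 0, 0.022], [7.5, 0, 0, 0, 0, 0, 0], [7.5, 0, 0, 0, 0, 0, 0]]])

```text
clock: 14.75
eef_pos: [0.4903, -0.2407, 0.1247]
ee_rot: [-3.14, 0.007, 2.776]
contact_force: [0.8, 0.6, -1.1]
grip_width: 0.878
```

```bash
python3 -c "
from look import *
go(.4905,-.24,.042,2.78,7.5)
look('p5',(270,190,430,290),(310,130,460,270),4)"
```

```text
t 14.75 [ 0.4903 -0.2407  0.1247] [-3.14   0.007  2.776] F [ 0.8  0.6 -1.1] w 0.878
dist 0.0827 n 2
[7.5, 0.03, 0.05, 4.14, -0.001, 0.004, -0.002]
[7.5, 0.02, 0.04, 4.14, -0.001, 0.004, -0.002]
(358, 800, 3)
```

View pics/p5.png

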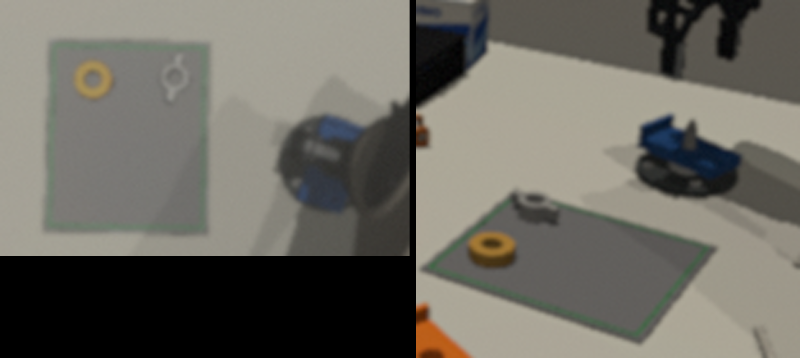

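Spacer (brass ring, top px (306,221)) and nut ((338,220)) both sit on the mat, and the blue bracket is alone on the stud under the open fingers. Lowering.

Emit:
carry_out(plan=[[[7.5, 0, 0, 2, 0, 0.005, 0], [7.5, 0, 0, 2, 0, 0, 0], [7.5, 0, 0, 2, 0, 0, 0], [7.5, 0, 0, 1.2, 0, 0, 0], [7.5, 0, 0, 0.4, 0, 0, 0], [7.5, 0, 0, 0, 0, 0, 0], [7.5, 0, 0, 0, 0, 0, 0]]])

```text
clock: 15.72
eef_pos: [0.492, -0.2363, 0.0435]
ee_rot: [-3.141, -0.0, 2.784]
contact_force: [1.0, 0.4, 0.8]
grip_width: 0.879
```

```bash
python3 -c "
from h import *
go(.4905,-.24,.041,2.78,7.5,1)"
```

```text
t 15.72 [ 0.492  -0.2363  0.0435] [-3.141 -0.     2.784] F [1.  0.4 0.8] w 0.879
dist 0.0048 n 1
[7.5, 0.01, -0.4, 0.25, -0.001, -0.0, 0.004]
```

Emit:
carry_out(plan=[[[7.5, 0, -0.35, 0.2, 0, 0, 0], [7.5, 0, 0, 0, 0, 0, 0], [7.5, 0, 0, 0, 0, 0, 0]]])

```text
clock: 16.1
eef_pos: [0.4913, -0.2401, 0.0425]
ee_rot: [-3.141, 0.002, 2.784]
contact_force: [-0.4, -0.5, 0.1]
grip_width: 0.878
```

```bash
python3 -c "
from h import *
go(.4905,-.24,.041,2.78,7.5,1)"
```

```text
t 16.10 [ 0.4913 -0.2401  0.0425] [-3.141e+00  2.000e-03  2.784e+00] F [-0.4 -0.5  0.1] w 0.878
dist 0.0017 n 1
[7.5, 0.08, -0.02, 0.15, -0.001, 0.002, 0.004]
```

Emit:
carry_out(plan=[[[3.5, 0.05, 0, 0.15, 0, 0, 0], [3.5, 0, 0, 0, 0, 0, 0], [3.5, 0, 0, 0, 0, 0, 0], [3.5, 0, 0, 0, 0, 0, 0], [3.5, 0, 0, 0, 0, 0, 0]]], force=60)

```text
clock: 16.73
eef_pos: [0.4908, -0.24, 0.0413]
ee_rot: [-3.141, 0.002, 2.784]
contact_force: [-1.2, -0.4, 1.8]
grip_width: 0.525
```

```bash
python3 -c "
from h import *
st()"
```

```text
t 16.73 [ 0.4908 -0.24    0.0413] [-3.141e+00  2.000e-03  2.784e+00] F [-1.2 -0.4  1.8] w 0.525
```

Emit:
carry_out(plan=[[[3.5, 0, 0, -1, 0, 0, 0], [3.5, 0, 0, -1.5, 0, 0, 0], [3.5, 0, 0, -2, 0, 0, 0], [3.5, 0, 0, -1.5, 0, 0, 0], [3.5, 0, 0, 0, 0, 0, 0]]])

```text
clock: 17.35
eef_pos: [0.4909, -0.2399, 0.106]
ee_rot: [-3.141, 0.003, 2.784]
contact_force: [1.2, -0.3, -1.9]
grip_width: 0.518
```

```bash
python3 -c "
from look import *
go(.475,-.035,.09,2.78,3.5)
look('p6',(360,215,440,295),(310,110,460,250),4)"
```

```text
t 17.35 [ 0.4909 -0.2399  0.106 ] [-3.141e+00  3.000e-03  2.784e+00] F [ 1.2 -0.3 -1.9] w 0.518
dist 0.2061 n 5
[3.5, 1.73, 3.73, 0.31, -0.0, 0.001, 0.001]
[3.5, 1.74, 3.73, 0.31, -0.0, 0.001, 0.001]
[3.5, 1.74, 3.72, 0.32, -0.0, 0.001, 0.001]
[3.5, 1.74, 3.72, 0.32, -0.0, 0.001, 0.001]
[3.5, 1.74, 3.72, 0.32, -0.0, 0.001, 0.001]
(482, 800, 3)
```

View pics/p6.png

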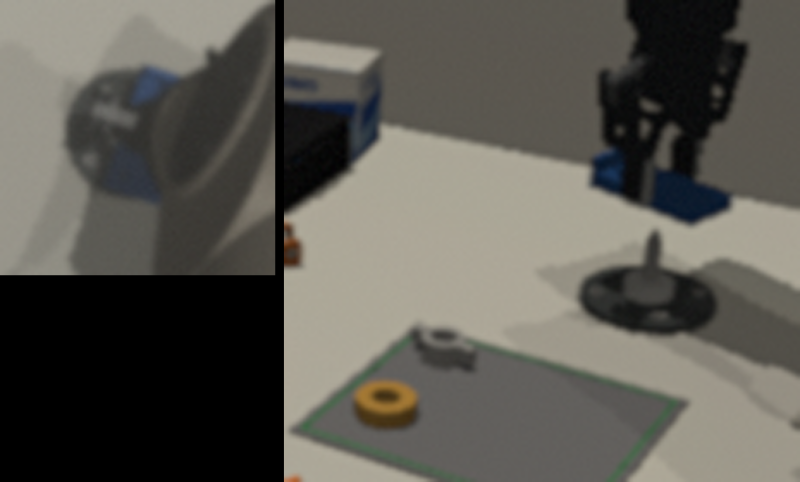

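Blue bracket is clear of the bare stud (tip scene px ~(418,178)); go to the mat's near side.

Emit:
carry_out(plan=[[[3.5, 1.7, 3.7, 0.2, 0, 0, 0], [3.5, 1.7, 3.7, 0.2, 0, 0, 0], [3.5, 1.7, 3.7, 0.3, 0, 0, 0], [3.5, 1.7, 3.7, 0.3, 0, 0, 0], [3.5, 1.7, 3.4, 0.3, 0, 0, 0], [3.5, 0, 0, 0, 0, 0, 0], [3.5, 0, 0, 0, 0, 0, 0]]])

```text
clock: 18.32
eef_pos: [0.4716, -0.0343, 0.0868]
ee_rot: [-3.138, -0.004, 2.783]
contact_force: [1.0, -0.9, -1.2]
grip_width: 0.519
```

```bash
python3 -c "
from h import *
go(.475,-.035,.025,2.78,3.5)"
```

```text
t 18.32 [ 0.4716 -0.0343  0.0868] [-3.138 -0.004  2.783] F [ 1.  -0.9 -1.2] w 0.519
dist 0.0619 n 2
[3.5, -0.19, 0.04, 3.09, -0.002, -0.002, 0.001]
[3.5, -0.18, 0.03, 3.09, -0.002, -0.002, 0.001]
```

Emit:
carry_out(plan=[[[3.5, -0.2, 0.2, 2, 0, 0, 0], [3.5, 0, 0, 2, 0, 0, 0], [3.5, 0, 0, 1.2, 0, 0, 0], [3.5, 0, 0, 0.5, 0, 0, 0], [3.5, 0, 0, 0.1, 0, 0, 0], [3.5, 0, 0, 0, 0, 0, 0], [3.5, 0, 0, 0, 0, 0, 0]]])

```text
clock: 19.2
eef_pos: [0.475, -0.0376, 0.0278]
ee_rot: [-3.137, -0.003, 2.777]
contact_force: [-0.2, 0.1, -1.2]
grip_width: 0.521
```

```bash
python3 -c "
from h import *
st()"
```

```text
t 19.20 [ 0.475  -0.0376  0.0278] [-3.137e+00 -3.000e-03  2.777e+00] F [-0.2  0.1 -1.2] w 0.521
```

Emit:
carry_out(plan=[[[3.5, 0, 0, 0.3, 0, 0, 0], [3.5, 0, 0, 0.05, 0, 0, 0], [3.5, 0, 0, 0, 0, 0, 0]]])

```text
clock: 19.58
eef_pos: [0.4753, -0.0374, 0.0246]
ee_rot: [-3.138, -0.002, 2.777]
contact_force: [0.7, 0.6, -1.9]
grip_width: 0.519
```

```bash
python3 -c "
from h import *
st()"
```

```text
t 19.57 [ 0.4753 -0.0374  0.0246] [-3.138e+00 -2.000e-03  2.777e+00] F [ 0.7  0.6 -1.9] w 0.519
```

Emit:
carry_out(plan=[[[7, 0, 0, 0, 0, 0, 0], [7, 0, 0, 0, 0, 0, 0], [7, 0, 0, 0, 0, 0, 0], [7, 0, 0, 0, 0, 0, 0], [7, 0, 0, -2, 0, 0, 0], [7, 0, 0, -3, 0, 0, 0], [7, 0, 0, -3, 0, 0, 0], [7, 0, 0, 0, 0, 0, 0]]])

```text
clock: 20.58
eef_pos: [0.4754, -0.0373, 0.1067]
ee_rot: [-3.137, -0.002, 2.777]
contact_force: [0.2, -0.2, 0.6]
grip_width: 0.821
```

```bash
python3 -c "
from h import *
go(.5383,.185,.11,2.64,7.5)"
```

```text
t 20.57 [ 0.4754 -0.0373  0.1067] [-3.137e+00 -2.000e-03  2.777e+00] F [ 0.2 -0.2  0.6] w 0.821
dist 0.2310 n 5
[7.5, 0.41, 4.6, -0.08, -0.001, -0.0, 0.027]
[7.5, 0.54, 4.59, -0.08, -0.001, -0.0, 0.027]
[7.5, 0.66, 4.57, -0.08, -0.001, -0.0, 0.027]
[7.5, 0.79, 4.55, -0.07, -0.001, -0.0, 0.027]
[7.5, 0.91, 4.53, -0.07, -0.001, -0.0, 0.027]
```

Emit:
carry_out(plan=[[[7.5, 0.4, 4.6, -0.2, 0, 0, 0.027], [7.5, 0.5, 4.6, -0.2, 0, 0, 0.027], [7.5, 0.7, 4.6, -0.2, 0, 0, 0.027], [7.5, 0.8, 4.5, -0.2, 0, 0, 0.027], [7.5, 0.9, 4.2, -0.2, 0, 0, 0.027], [7.5, 0, 0, 0, 0, 0, 0], [7.5, 0, 0, 0, 0, 0, 0]]])

```text
clock: 21.45
eef_pos: [0.5371, 0.1875, 0.1115]
ee_rot: [-3.134, -0.004, 2.636]
contact_force: [0.6, 0.1, 0.5]
grip_width: 0.877
```

```bash
python3 -c "
from look import *
go(.5383,.185,.041,2.64,7.5)
look('p7',(290,190,430,290),(260,150,450,300),4)"
```

```text
t 21.45 [0.5371 0.1875 0.1115] [-3.134 -0.004  2.636] F [0.6 0.1 0.5] w 0.877
dist 0.0706 n 2
[7.5, -0.13, -0.05, 3.53, -0.004, -0.002, -0.002]
[7.5, -0.12, -0.07, 3.53, -0.004, -0.002, -0.002]
(361, 800, 3)
```

View pics/p7.png

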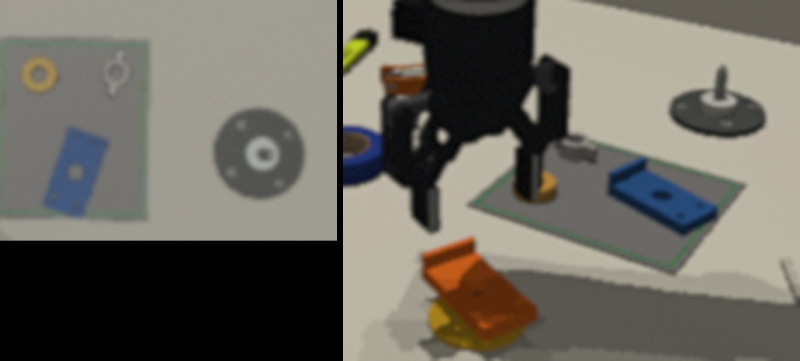

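Blue lies flat on the mat, the nut and spacer are beside it, and the post is bare (top view ~(399,254)) with a clear view. I'll measure the stud axis and the parked parts from this picture.

Run:
```python
from m0 import *
d=np.load("pics/p7.npz")
t=d["t"][...,::-1].copy(); s=d["s"][...,::-1].copy()
def mcirc(im,n,box,f,z,name):
    c=crop(im,*box,4);h=cv2.cvtColor(c,cv2.COLOR_BGR2HSV); m=f(h)
    P=plane(n,back(cv2.convexHull(big(m)) if 0 else big(m)[:,0],box),z)
    for _ in range(4):
        cc,r=circ(P); e=abs(np.hypot(*(P-cc).T)-r); P=P[e<max(.001,2.5*np.median(e))]
    print(name,n,cc.round(4),r.round(4))
mcirc(t,"top",(370,225,430,285),lambda h:h[...,2]<118,.008,"base")
mcirc(t,"top",(392,243,410,265),lambda h:h[...,2]>125,.020,"boss")
mcirc(t,"top",(294,208,322,234),lambda h:h[...,1]>55,.017,"spacer(top)")
c=crop(t,385,240,415,270,10);c2=crop(s,385,170,465,215,4);cc=np.zeros((300,640,3),np.uint8);cc[:,:300]=c;cc[:180,310:630]=c2;cv2.imwrite("pics/q7.png",cc)
# blue hole
c=crop(t,300,235,340,285,4);h=cv2.cvtColor(c,cv2.COLOR_BGR2HSV);b=((abs(h[...,0].astype(int)-109)<12)&(h[...,1]>55)).astype(np.uint8)
ct=big(b);fill=cv2.drawContours(np.zeros_like(b),[ct],-1,1,-1);q=cv2.morphologyEx(((fill>0)&(b==0)).astype(np.uint8),cv2.MORPH_OPEN,np.ones((5,5)))
hc=max(cv2.findContours(q,cv2.RETR_EXTERNAL,cv2.CHAIN_APPROX_NONE)[0],key=cv2.contourArea)
print("blue hole",plane("top",back(cv2.minEnclosingCircle(hc)[0],(300,235)),.015).round(4), "stud tip scene/ (0.49,-.24,.058) proj",proj("scene",(.4905,-.24,.058)),proj("top",(.4905,-.24,.058)))
```

```text
base top [ 0.4905 -0.2387] 0.049
boss top [ 0.4908 -0.2394] 0.0177
spacer(top) top [0.5826 0.0009] 0.0204
blue hole [[ 0.4754 -0.0364]] stud tip scene/ (0.49,-.24,.058) proj [417.44771782 176.76901396] [402.04635707 253.97273881]
```

View pics/q7.png

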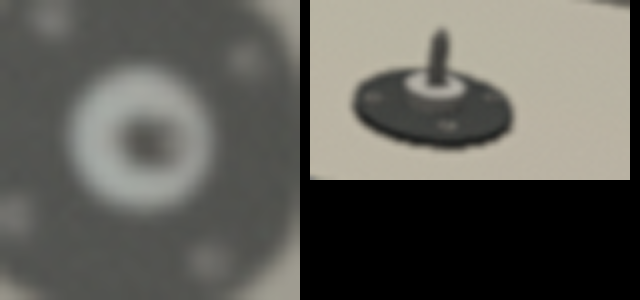

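Emit:
carry_out(plan=[[[7.5, -0.1, -0.2, 2, -0.006, 0, 0], [7.5, 0, 0, 2, 0, 0, 0], [7.5, 0, 0, 1.6, 0, 0, 0], [7.5, 0, 0, 0.8, 0, 0, 0], [7.5, 0, 0, 0.2, 0, 0, 0], [7.5, 0, 0, 0, 0, 0, 0], [7.5, 0, 0, 0, 0, 0, 0]]])

```text
clock: 22.42
eef_pos: [0.5377, 0.1809, 0.0451]
ee_rot: [3.141, -0.002, 2.63]
contact_force: [0.3, 0.7, -0.3]
grip_width: 0.878
```

```bash
python3 -c "
from h import *
go(.5383,.184,.0415,2.64,7.5,1)"
```

```text
t 22.43 [0.5377 0.1809 0.0451] [ 3.141e+00 -2.000e-03  2.630e+00] F [ 0.3  0.7 -0.3] w 0.878
dist 0.0048 n 1
[7.5, 0.1, 0.3, 0.36, 0.0, -0.002, -0.01]
```

Emit:
carry_out(plan=[[[7.5, 0.1, 0.3, 0.3, 0, 0, -0.01], [7.5, 0, 0, 0.05, 0, 0, 0], [7.5, 0, 0, 0, 0, 0, 0]]])

```text
clock: 22.8
eef_pos: [0.5386, 0.1847, 0.042]
ee_rot: [3.14, -0.002, 2.641]
contact_force: [-0.6, -0.4, -0.3]
grip_width: 0.88
```

```bash
python3 -c "
from h import *
go(.5383,.184,.0415,2.64,7.5,1)"
```

```text
t 22.80 [0.5386 0.1847 0.042 ] [ 3.140e+00 -2.000e-03  2.641e+00] F [-0.6 -0.4 -0.3] w 0.880
dist 0.0010 n 1
[7.5, -0.0, -0.08, 0.05, 0.002, -0.002, 0.001]
```

Emit:
carry_out(plan=[[[3.5, 0, -0.05, 0.05, 0, 0, 0], [3.5, 0, 0, 0, 0, 0, 0], [3.5, 0, 0, 0, 0, 0, 0], [3.5, 0, 0, 0, 0, 0, 0], [3.5, 0, 0, 0, 0, 0, 0]]])

```text
clock: 23.42
eef_pos: [0.5383, 0.1842, 0.0419]
ee_rot: [3.14, -0.002, 2.641]
contact_force: [-0.4, 0.3, 0.7]
grip_width: 0.52
```

```bash
python3 -c "
from h import *
st()"
```

```text
t 23.43 [0.5383 0.1842 0.0419] [ 3.140e+00 -2.000e-03  2.641e+00] F [-0.4  0.3  0.7] w 0.520
```

Emit:
carry_out(plan=[[[3.5, 0, 0, -1, 0, 0, 0], [3.5, 0, 0, -2, 0, 0, 0], [3.5, 0, 0, -3, 0, 0, 0], [3.5, 0, 0, -2, 0, 0, 0], [3.5, 0, 0, 0, 0, 0, 0]]])

```text
clock: 24.05
eef_pos: [0.5383, 0.1835, 0.126]
ee_rot: [3.14, -0.002, 2.64]
contact_force: [-0.3, -0.4, -1.6]
grip_width: 0.518
```

```bash
python3 -c "
from look import *
go(.491,-.24,.12,2.7,3.5)
look('p8',(180,180,300,280),(260,130,400,300),4)"
```

```text
t 24.05 [0.5383 0.1835 0.126 ] [ 3.14e+00 -2.00e-03  2.64e+00] F [-0.3 -0.4 -1.6] w 0.518
dist 0.4262 n 9
[3.5, -1.8, -4.38, 0.06, 0.0, -0.0, -0.007]
[3.5, -1.77, -4.39, 0.06, 0.0, -0.0, -0.007]
[3.5, -1.74, -4.4, 0.06, 0.0, -0.0, -0.007]
[3.5, -1.71, -4.41, 0.06, 0.0, -0.0, -0.007]
[3.5, -1.68, -4.43, 0.06, 0.0, -0.0, -0.007]
[3.5, -1.66, -4.44, 0.06, 0.0, -0.0, -0.007]
[3.5, -1.63, -4.45, 0.06, 0.0, -0.0, -0.007]
[3.5, -1.6, -4.46, 0.06, 0.0, -0.0, -0.007]
[3.5, -1.57, -4.47, 0.07, 0.0, -0.0, -0.007]
(518, 800, 3)
```

View pics/p8.png

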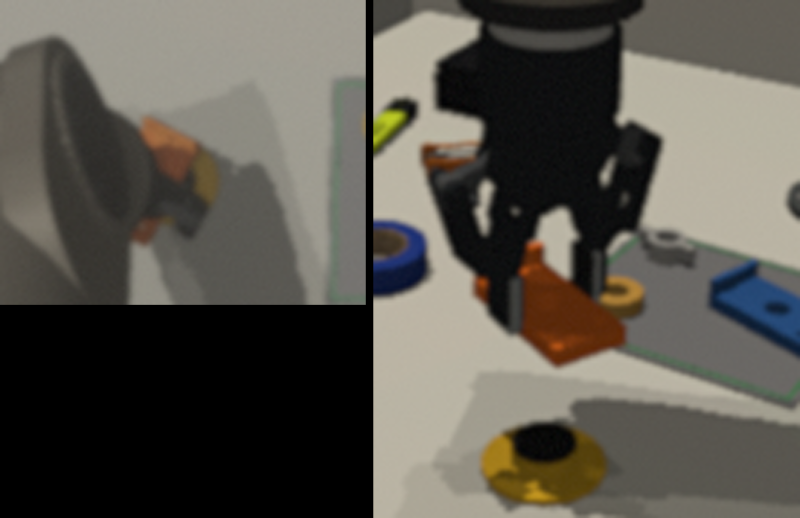

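The orange bracket hangs level in the fingers, and the bare stand shows its black top at scene ~(316,275). On to the stud.

Emit:
carry_out(plan=[[[3.5, -1.8, -4.4, 0, 0, 0, -0.007], [3.5, -1.8, -4.4, 0, 0, 0, -0.007], [3.5, -1.7, -4.4, 0, 0, 0, -0.007], [3.5, -1.7, -4.4, 0, 0, 0, -0.007], [3.5, -1.7, -4.4, 0, 0, 0, -0.007], [3.5, -1.6, -4.4, 0, 0, 0, -0.007], [3.5, -1.6, -4.4, 0, 0, 0, -0.007], [3.5, -1.6, -4.4, 0, 0, 0, -0.007], [3.5, -1.5, -4, 0, 0, 0, -0.007], [3.5, 0, 0, 0, 0, 0, 0], [3.5, 0, 0, 0, 0, 0, 0]]])

```text
clock: 25.52
eef_pos: [0.4862, -0.2457, 0.1145]
ee_rot: [-3.134, -0.016, 2.708]
contact_force: [-0.2, 1.2, -2.5]
grip_width: 0.52
```

```bash
python3 -c "
from h import *
print(onz('scene',316.1,274.7,.02))
go(.491,-.24,.1,2.7,3.5,2)"
```

```text
[0.53651732 0.186562   0.02      ]
t 25.52 [ 0.4862 -0.2457  0.1145] [-3.134 -0.016  2.708] F [-0.2  1.2 -2.5] w 0.520
dist 0.0163 n 2
[3.5, -0.11, 0.37, 0.72, -0.004, -0.008, 0.004]
[3.5, -0.1, 0.36, 0.72, -0.004, -0.008, 0.004]
```

Emit:
carry_out(plan=[[[3.5, -0.2, 0.5, 0.7, -0.004, -0.008, 0], [3.5, 0, 0.2, 0.2, -0.003, -0.008, 0], [3.5, 0, 0, 0, 0, 0, 0], [3.5, 0, 0, 0, 0, 0, 0]]])

```text
clock: 26.02
eef_pos: [0.4915, -0.2365, 0.1039]
ee_rot: [3.141, -0.0, 2.712]
contact_force: [-0.1, 0.3, -1.1]
grip_width: 0.513
```

```bash
python3 -c "
from h import *
go(.491,-.24,.1,2.7,3.5,1)"
```

```text
t 26.02 [ 0.4915 -0.2365  0.1039] [ 3.141 -0.     2.712] F [-0.1  0.3 -1.1] w 0.513
dist 0.0053 n 1
[3.5, -0.1, -0.34, 0.39, 0.0, -0.0, 0.012]
```

Emit:
carry_out(plan=[[[3.5, -0.1, -0.3, 0.3, 0, 0, 0.01], [3.5, 0, 0, 0, 0, 0, 0], [3.5, 0, 0, 0, 0, 0, 0]]])

```text
clock: 26.4
eef_pos: [0.4913, -0.2399, 0.101]
ee_rot: [3.141, 0.0, 2.702]
contact_force: [-0.2, 0.0, -1.8]
grip_width: 0.519
```

```bash
python3 -c "
from look import *
go(.491,-.24,.08,2.7,3.5,1)
look('p9',(360,215,440,295),(350,100,480,240),4)"
```

```text
t 26.40 [ 0.4913 -0.2399  0.101 ] [3.141 0.    2.702] F [-0.2  0.  -1.8] w 0.519
dist 0.0210 n 1
[3.5, 0.03, -0.02, 2.1, 0.0, 0.0, 0.002]
(527, 800, 3)
```

View pics/p9.png

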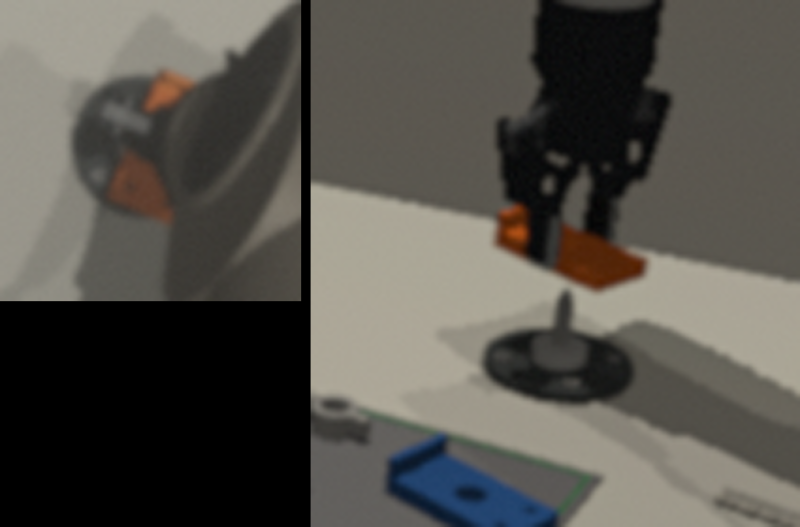

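Orange is level right above the stud tip (scene ~(418,178)). I'll lower it in small steps and watch the force.

Emit:
carry_out(plan=[[[3.5, 0, 0, 0.8, 0, 0, 0], [3.5, 0, 0, 0.8, 0, 0, 0], [3.5, 0, 0, 0.8, 0, 0, 0], [3.5, 0, 0, 0.4, 0, 0, 0], [3.5, 0, 0, 0, 0, 0, 0]]])

```text
clock: 27.12
eef_pos: [0.491, -0.2398, 0.0704]
ee_rot: [3.141, -0.001, 2.702]
contact_force: [0.2, -0.2, -1.4]
grip_width: 0.522
```

```bash
python3 -c "
from h import *
go(.491,-.24,.046,2.7,3.5,1)"
```

```text
t 27.12 [ 0.491  -0.2398  0.0704] [ 3.141e+00 -1.000e-03  2.702e+00] F [ 0.2 -0.2 -1.4] w 0.522
dist 0.0244 n 1
[3.5, -0.01, -0.02, 2.44, 0.0, -0.001, 0.002]
```

Underside is at 0.048 now: the stud is in the hole with no force.

Emit:
carry_out(plan=[[[3.5, 0, 0, 0.8, 0, 0, 0], [3.5, 0, 0, 0.8, 0, 0, 0], [3.5, 0, 0, 0.5, 0, 0, 0], [3.5, 0, 0, 0.2, 0, 0, 0], [3.5, 0, 0, 0, 0, 0, 0]]])

```text
clock: 27.75
eef_pos: [0.4912, -0.2398, 0.0459]
ee_rot: [3.141, -0.001, 2.702]
contact_force: [-0.1, 0.4, -1.0]
grip_width: 0.516
```

```bash
python3 -c "
from h import *
go(.491,-.24,.042,2.7,3.5,1)"
```

```text
t 27.75 [ 0.4912 -0.2398  0.0459] [ 3.141e+00 -1.000e-03  2.702e+00] F [-0.1  0.4 -1. ] w 0.516
dist 0.0039 n 1
[3.5, 0.01, -0.03, 0.39, 0.0, -0.001, 0.002]
```

Emit:
carry_out(plan=[[[3.5, 0, 0, 0.3, 0, 0, 0], [3.5, 0, 0, 0.1, 0, 0, 0], [3.5, 0, 0, 0.05, 0, 0, 0], [3.5, 0, 0, 0, 0, 0, 0]]])

```text
clock: 28.25
eef_pos: [0.4915, -0.2399, 0.042]
ee_rot: [3.141, 0.0, 2.702]
contact_force: [-0.3, -0.6, -2.1]
grip_width: 0.518
```

```bash
python3 -c "
from h import *
st()"
```

```text
t 28.25 [ 0.4915 -0.2399  0.042 ] [3.141 0.    2.702] F [-0.3 -0.6 -2.1] w 0.518
```

Seated (0.042 is what it read on the stand). Release, go up and across to the blue bracket.

Emit:
carry_out(plan=[[[7.5, 0, 0, 0, 0, 0, 0], [7.5, 0, 0, 0, 0, 0, 0], [7.5, 0, 0, 0, 0, 0, 0], [7.5, 0, 0, 0, 0, 0, 0], [7.5, 0, 0, -2, 0, 0, 0], [7.5, 0, 0, -3, 0, 0, 0], [7.5, 0, 0, -3, 0, 0, 0], [7.5, 0, 0, 0, 0, 0, 0]]])

```text
clock: 29.25
eef_pos: [0.4914, -0.2401, 0.124]
ee_rot: [3.141, -0.0, 2.701]
contact_force: [0.3, 0.2, 0.0]
grip_width: 0.879
```

```bash
python3 -c "
from h import *
go(.4753,-.0374,.11,2.777,7.5)"
```

```text
t 29.25 [ 0.4914 -0.2401  0.124 ] [ 3.141 -0.     2.701] F [0.3 0.2 0. ] w 0.879
dist 0.2038 n 5
[7.5, 2.02, 3.53, 0.28, 0.0, -0.0, -0.015]
[7.5, 1.96, 3.56, 0.28, 0.0, -0.0, -0.015]
[7.5, 1.91, 3.59, 0.28, 0.0, -0.0, -0.015]
[7.5, 1.86, 3.62, 0.28, 0.0, -0.0, -0.015]
[7.5, 1.8, 3.65, 0.28, 0.0, -0.0, -0.015]
```

Emit:
carry_out(plan=[[[7.5, 2, 3.5, 0.2, 0, 0, -0.015], [7.5, 2, 3.5, 0.2, 0, 0, -0.015], [7.5, 1.9, 3.6, 0.2, 0, 0, -0.015], [7.5, 1.9, 3.6, 0.2, 0, 0, -0.015], [7.5, 1.6, 3.3, 0.2, 0, 0, -0.015], [7.5, 0, 0, 0, 0, 0, 0], [7.5, 0, 0, 0, 0, 0, 0]]])

```text
clock: 30.12
eef_pos: [0.4728, -0.0366, 0.1103]
ee_rot: [-3.14, -0.002, 2.778]
contact_force: [-0.3, -0.6, 1.1]
grip_width: 0.875
```

```bash
python3 -c "
from look import *
go(.4753,-.0374,.0255,2.777,7.5,2)
look('p10',(290,190,430,290),(330,130,480,270),4)"
```

```text
t 30.12 [ 0.4728 -0.0366  0.1103] [-3.140e+00 -2.000e-03  2.778e+00] F [-0.3 -0.6  1.1] w 0.875
dist 0.0849 n 2
[7.5, -0.14, 0.01, 4.24, -0.001, -0.001, 0.001]
[7.5, -0.13, 0.01, 4.24, -0.001, -0.001, 0.001]
(383, 800, 3)
```

View pics/p10.png

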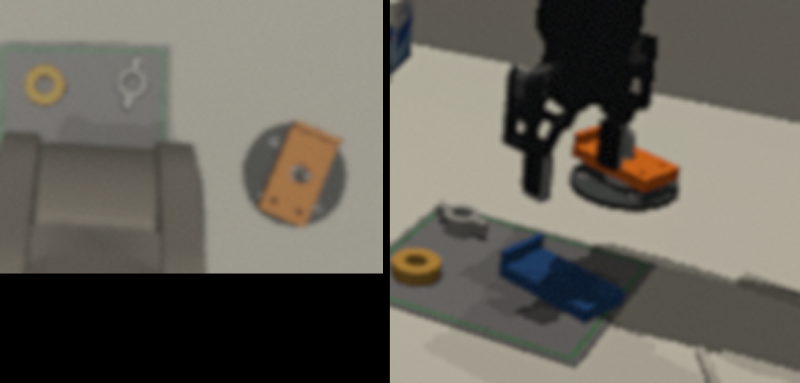

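Orange sits flat on the boss with the stud in its hole (top ~(400,254)), and the gripper is above blue. Descending.

Emit:
carry_out(plan=[[[7.5, -0.2, 0, 2, 0, 0, 0], [7.5, 0, 0, 2, 0, 0, 0], [7.5, 0, 0, 2, 0, 0, 0], [7.5, 0, 0, 1.2, 0, 0, 0], [7.5, 0, 0, 0.4, 0, 0, 0], [7.5, 0, 0, 0, 0, 0, 0], [7.5, 0, 0, 0, 0, 0, 0]]])

```text
clock: 31.1
eef_pos: [0.476, -0.0428, 0.0331]
ee_rot: [-3.14, 0.0, 2.769]
contact_force: [-0.1, 0.0, -0.7]
grip_width: 0.88
```

```bash
python3 -c "
from h import *
go(.4753,-.0374,.0255,2.777,7.5,1)"
```

```text
t 31.10 [ 0.476  -0.0428  0.0331] [-3.14   0.     2.769] F [-0.1  0.  -0.7] w 0.880
dist 0.0094 n 1
[7.5, 0.26, 0.48, 0.76, -0.001, 0.0, -0.008]
```

Emit:
carry_out(plan=[[[7.5, 0.25, 0.45, 0.5, 0, 0, -0.008], [7.5, 0, 0, 0.2, 0, 0, 0], [7.5, 0, 0, 0, 0, 0, 0], [7.5, 0, 0, 0, 0, 0, 0]]])

```text
clock: 31.6
eef_pos: [0.4758, -0.0369, 0.0265]
ee_rot: [-3.141, 0.002, 2.778]
contact_force: [0.2, 0.6, -0.9]
grip_width: 0.876
```

```bash
python3 -c "
from h import *
go(.4753,-.0374,.0255,2.777,7.5,1)"
```

```text
t 31.60 [ 0.4758 -0.0369  0.0265] [-3.141e+00  2.000e-03  2.778e+00] F [ 0.2  0.6 -0.9] w 0.876
dist 0.0012 n 1
[7.5, 0.03, -0.07, 0.1, -0.0, 0.002, 0.001]
```

Emit:
carry_out(plan=[[[3.5, 0, 0, 0.1, 0, 0, 0], [3.5, 0, 0, 0, 0, 0, 0], [3.5, 0, 0, 0, 0, 0, 0], [3.5, 0, 0, 0, 0, 0, 0], [3.5, 0, 0, 0, 0, 0, 0]]])

```text
clock: 32.22
eef_pos: [0.4759, -0.0369, 0.0259]
ee_rot: [3.142, 0.002, 2.778]
contact_force: [-0.3, -0.4, 1.7]
grip_width: 0.518
```

```bash
python3 -c "
from h import *
st()"
```

```text
t 32.23 [ 0.4759 -0.0369  0.0259] [3.142e+00 2.000e-03 2.778e+00] F [-0.3 -0.4  1.7] w 0.518
```

Emit:
carry_out(plan=[[[3.5, 0, 0, -1, 0, 0, 0], [3.5, 0, 0, -2, 0, 0, 0], [3.5, 0, 0, -3, 0, 0, 0], [3.5, 0, 0, -2, 0, 0, 0], [3.5, 0, 0, 0, 0, 0, 0]]])

```text
clock: 32.85
eef_pos: [0.4753, -0.0373, 0.1099]
ee_rot: [-3.141, 0.001, 2.777]
contact_force: [-0.4, 0.3, -1.3]
grip_width: 0.516
```

```bash
python3 -c "
from h import *
go(.538,.185,.105,2.7,3.5)"
```

```text
t 32.85 [ 0.4753 -0.0373  0.1099] [-3.141e+00  1.000e-03  2.777e+00] F [-0.4  0.3 -1.3] w 0.516
dist 0.2310 n 5
[3.5, 0.41, 4.6, 0.1, -0.0, 0.0, 0.015]
[3.5, 0.48, 4.59, 0.1, -0.0, 0.0, 0.015]
[3.5, 0.55, 4.59, 0.1, -0.0, 0.0, 0.015]
[3.5, 0.63, 4.58, 0.1, -0.0, 0.0, 0.015]
[3.5, 0.7, 4.57, 0.1, -0.0, 0.0, 0.015]
```

Emit:
carry_out(plan=[[[3.5, 0.4, 4.6, 0, 0, 0, 0.015], [3.5, 0.5, 4.6, 0, 0, 0, 0.015], [3.5, 0.5, 4.6, 0, 0, 0, 0.015], [3.5, 0.6, 4.6, 0, 0, 0, 0.015], [3.5, 0.5, 4.1, 0, 0, 0, 0.015], [3.5, 0, 0, 0, 0, 0, 0], [3.5, 0, 0, 0, 0, 0, 0]]])

```text
clock: 33.72
eef_pos: [0.5387, 0.1854, 0.1062]
ee_rot: [-3.138, -0.001, 2.698]
contact_force: [-0.7, -0.5, -1.6]
grip_width: 0.521
```

```bash
python3 -c "
from look import *
go(.538,.185,.047,2.7,3.5,2)
look('p11',(200,190,320,290),(250,160,400,310),4)"
```

```text
t 33.73 [0.5387 0.1854 0.1062] [-3.138e+00 -1.000e-03  2.698e+00] F [-0.7 -0.5 -1.6] w 0.521
dist 0.0592 n 2
[3.5, 0.02, -0.02, 2.96, -0.002, -0.0, -0.001]
[3.5, 0.02, -0.03, 2.96, -0.002, -0.0, -0.001]
(440, 800, 3)
```

View pics/p11.png

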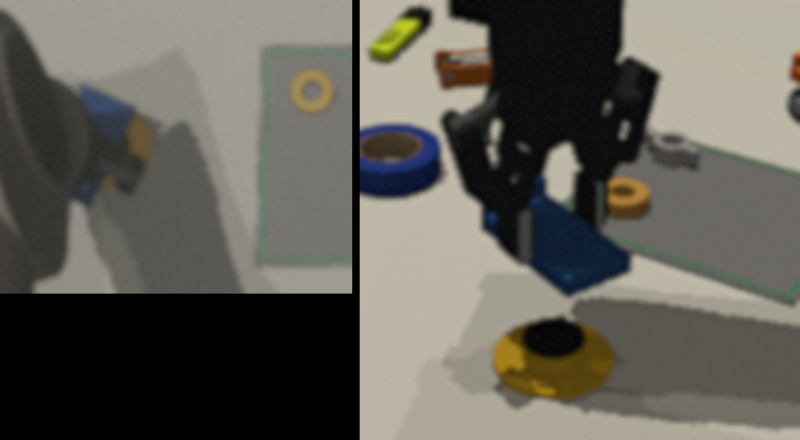

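Blue is level above the stand (scene ~(316,275)). Lowering.

Emit:
carry_out(plan=[[[3.5, 0, 0, 2, 0, 0, 0], [3.5, 0, 0, 2, 0, 0, 0], [3.5, 0, 0, 1, 0, 0, 0], [3.5, 0, 0, 0.5, 0, 0, 0], [3.5, 0, 0, 0, 0, 0, 0], [3.5, 0, 0, 0, 0, 0, 0]]])

```text
clock: 34.58
eef_pos: [0.5394, 0.1813, 0.0516]
ee_rot: [-3.14, 0.001, 2.692]
contact_force: [1.1, 0.3, -1.6]
grip_width: 0.517
```

```bash
python3 -c "
from h import *
go(.538,.185,.043,2.7,3.5,1)"
```

```text
t 34.58 [0.5394 0.1813 0.0516] [-3.140e+00  1.000e-03  2.692e+00] F [ 1.1  0.3 -1.6] w 0.517
dist 0.0095 n 1
[3.5, 0.29, 0.27, 0.86, -0.002, 0.001, -0.008]
```

Emit:
carry_out(plan=[[[3.5, 0.25, 0.25, 0.5, 0, 0, 0], [3.5, 0, 0, 0.2, 0, 0, 0], [3.5, 0, 0, 0.1, 0, 0, 0], [3.5, 0, 0, 0, 0, 0, 0]]])

```text
clock: 35.08
eef_pos: [0.5385, 0.1854, 0.0438]
ee_rot: [-3.141, 0.001, 2.692]
contact_force: [0.0, -0.0, -1.0]
grip_width: 0.518
```

```bash
python3 -c "
from h import *
go(.538,.185,.043,2.7,3.5,1)"
```

```text
t 35.08 [0.5385 0.1854 0.0438] [-3.141e+00  1.000e-03  2.692e+00] F [ 0. -0. -1.] w 0.518
dist 0.0010 n 1
[3.5, 0.02, -0.06, 0.08, -0.001, 0.001, -0.008]
```

Emit:
carry_out(plan=[[[3.5, 0, 0, 0.1, 0, 0, 0], [3.5, 0, 0, 0, 0, 0, 0], [7.5, 0, 0, 0, 0, 0, 0], [7.5, 0, 0, 0, 0, 0, 0], [7.5, 0, 0, 0, 0, 0, 0], [7.5, 0, 0, 0, 0, 0, 0], [7.5, 0, 0, -2, 0, 0, 0], [7.5, 0, 0, -3, 0, 0, 0], [7.5, 0, 0, -3, 0, 0, 0], [7.5, 0, 0, 0, 0, 0, 0]]])

```text
clock: 36.33
eef_pos: [0.5386, 0.1853, 0.125]
ee_rot: [-3.141, 0.001, 2.692]
contact_force: [0.7, 0.2, -1.2]
grip_width: 0.874
```

```bash
python3 -c "
from h import *
go(.584,-.0002,.1,2.911,6.5)"
```

```text
t 36.33 [0.5386 0.1853 0.125 ] [-3.141e+00  1.000e-03  2.692e+00] F [ 0.7  0.2 -1.2] w 0.874
dist 0.1926 n 4
[6.5, -3.04, -3.68, 0.63, -0.0, 0.0, -0.055]
[6.5, -2.83, -3.84, 0.63, -0.0, 0.0, -0.055]
[6.5, -2.62, -3.99, 0.63, -0.0, 0.0, -0.055]
[6.5, -2.39, -4.13, 0.63, -0.0, 0.0, -0.055]
```

Emit:
carry_out(plan=[[[6.2, -3, -3.7, 0.5, 0, 0, -0.055], [6.2, -2.8, -3.8, 0.5, 0, 0, -0.055], [6.2, -2.6, -4, 0.6, 0, 0, -0.055], [6.2, -2.2, -3.8, 0.6, 0, 0, -0.055], [6.2, 0, 0, 0, 0, 0, 0], [6.2, 0, 0, 0, 0, 0, 0]]])

```text
clock: 37.08
eef_pos: [0.5826, 0.0005, 0.0989]
ee_rot: [-3.14, -0.002, 2.922]
contact_force: [0.2, 0.6, 0.1]
grip_width: 0.726
```

```bash
python3 -c "
from look import *
go(.584,-.0002,.029,2.911,6.2,1)
look('p12',(200,190,320,290),(250,160,400,310),4)"
```

```text
t 37.08 [5.826e-01 5.000e-04 9.890e-02] [-3.140e+00 -2.000e-03  2.922e+00] F [0.2 0.6 0.1] w 0.726
dist 0.0699 n 1
[6.2, -0.16, -0.03, 6.99, -0.001, -0.002, 0.011]
(440, 800, 3)
```

View pics/p12.png

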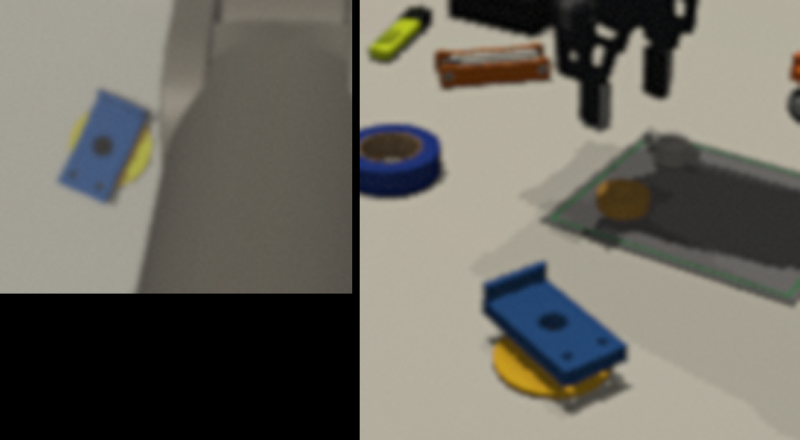

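Blue lies flat and centred on the stand (hole at top ~(235,240)). Now down over the spacer.

Emit:
carry_out(plan=[[[6.2, -0.1, 0, 2, 0, 0, 0.01], [6.2, 0, 0, 2, 0, 0, 0], [6.2, 0, 0, 1.5, 0, 0, 0], [6.2, 0, 0, 0.8, 0, 0, 0], [6.2, 0, 0, 0.2, 0, 0, 0], [6.2, 0, 0, 0, 0, 0, 0]]])

```text
clock: 37.92
eef_pos: [0.5831, 0.0048, 0.03]
ee_rot: [-3.141, -0.002, 2.917]
contact_force: [1.0, -0.2, -0.6]
grip_width: 0.728
```

```bash
python3 -c "
from h import *
go(.584,-.0002,.029,2.911,6.2,1)"
```

```text
t 37.92 [0.5831 0.0048 0.03  ] [-3.141e+00 -2.000e-03  2.917e+00] F [ 1.  -0.2 -0.6] w 0.728
dist 0.0052 n 1
[6.2, -0.2, -0.47, 0.1, -0.001, -0.002, 0.006]
```

Emit:
carry_out(plan=[[[6.2, -0.2, -0.45, 0.1, 0, 0, 0], [6.2, 0, 0, 0, 0, 0, 0], [6.2, 0, 0, 0, 0, 0, 0]]], force=40)

```text
clock: 38.3
eef_pos: [0.5849, -0.0006, 0.0301]
ee_rot: [-3.141, -0.0, 2.916]
contact_force: [-0.5, -0.4, 0.5]
grip_width: 0.723
```

```bash
python3 -c "
from h import *
go(.584,-.0002,.029,2.911,6.2,1)"
```

```text
t 38.30 [ 0.5849 -0.0006  0.0301] [-3.141 -0.     2.916] F [-0.5 -0.4  0.5] w 0.723
dist 0.0015 n 1
[6.2, 0.09, 0.02, 0.11, -0.0, -0.0, 0.005]
```

Emit:
carry_out(plan=[[[6.2, 0.1, 0, 0.1, 0, 0, 0], [6.2, 0, 0, 0, 0, 0, 0], [3, 0, 0, 0, 0, 0, 0], [3, 0, 0, 0, 0, 0, 0], [3, 0, 0, 0, 0, 0, 0], [3, 0, 0, 0, 0, 0, 0]]])

```text
clock: 39.05
eef_pos: [0.5839, -0.0002, 0.0298]
ee_rot: [3.141, -0.0, 2.916]
contact_force: [0.1, -0.2, -0.5]
grip_width: 0.443
```

```bash
python3 -c "
from h import *
st()"
```

```text
t 39.05 [ 5.839e-01 -2.000e-04  2.980e-02] [ 3.141 -0.     2.916] F [ 0.1 -0.2 -0.5] w 0.443
```

Emit:
carry_out(plan=[[[3, 0, 0, -1, 0, 0, 0], [3, 0, 0, -2, 0, 0, 0], [3, 0, 0, -3, 0, 0, 0], [3, 0, 0, -2, 0, 0, 0], [3, 0, 0, 0, 0, 0, 0]]])

```text
clock: 39.67
eef_pos: [0.5839, -0.0003, 0.114]
ee_rot: [3.141, 0.0, 2.916]
contact_force: [0.3, 0.2, -1.0]
grip_width: 0.448
```

```bash
python3 -c "
from h import *
go(.491,-.2402,.12,2.916,3)"
```

```text
t 39.67 [ 5.839e-01 -3.000e-04  1.140e-01] [3.141 0.    2.916] F [ 0.3  0.2 -1. ] w 0.448
dist 0.2574 n 6
[3, 0.62, -4.24, -0.1, 0.0, 0.0, 0.0]
[3, 0.62, -4.24, -0.1, 0.0, 0.0, 0.0]
[3, 0.62, -4.24, -0.1, 0.0, 0.0, 0.0]
[3, 0.62, -4.24, -0.1, 0.0, 0.0, 0.0]
[3, 0.62, -4.24, -0.1, 0.0, 0.0, 0.0]
[3, 0.62, -4.24, -0.1, 0.0, 0.0, 0.0]
```

Emit:
carry_out(plan=[[[3, 0.6, -4.2, -0.2, 0, 0, 0], [3, 0.6, -4.2, -0.2, 0, 0, 0], [3, 0.6, -4.2, -0.2, 0, 0, 0], [3, 0.6, -4.2, -0.2, 0, 0, 0], [3, 0.6, -4.2, -0.2, 0, 0, 0], [3, 0.5, -3.6, 0, 0, 0, 0], [3, 0, 0, 0, 0, 0, 0], [3, 0, 0, 0, 0, 0, 0]]])

```text
clock: 40.67
eef_pos: [0.4907, -0.2374, 0.12]
ee_rot: [3.141, -0.004, 2.919]
contact_force: [0.4, 0.2, -1.8]
grip_width: 0.442
```

```bash
python3 -c "
from h import *
go(.491,-.2402,.1,2.916,3,1)"
```

```text
t 40.67 [ 0.4907 -0.2374  0.12  ] [ 3.141 -0.004  2.919] F [ 0.4  0.2 -1.8] w 0.442
dist 0.0202 n 1
[3, -0.1, -0.27, 2.0, 0.0, -0.004, 0.003]
```

Emit:
carry_out(plan=[[[3, -0.1, -0.2, 1, 0, -0.004, 0], [3, 0, 0, 0.7, 0, 0, 0], [3, 0, 0, 0, 0, 0, 0], [3, 0, 0, 0, 0, 0, 0]]])

```text
clock: 41.18
eef_pos: [0.492, -0.2369, 0.1007]
ee_rot: [3.141, -0.001, 2.923]
contact_force: [0.7, -1.0, -0.3]
grip_width: 0.445
```

```bash
python3 -c "
from h import *
go(.491,-.2402,.095,2.916,3,1)"
```

```text
t 41.17 [ 0.492  -0.2369  0.1007] [ 3.141e+00 -1.000e-03  2.923e+00] F [ 0.7 -1.  -0.3] w 0.445
dist 0.0067 n 1
[3, 0.03, -0.34, 0.57, 0.001, -0.001, 0.007]
```

Emit:
carry_out(plan=[[[3, 0, -0.35, 0.2, 0, 0, 0], [3, 0, 0, 0, 0, 0, 0], [3, 0, 0, 0, 0, 0, 0]]])

```text
clock: 41.55
eef_pos: [0.4915, -0.2406, 0.099]
ee_rot: [3.141, -0.0, 2.923]
contact_force: [0.2, -0.1, -1.1]
grip_width: 0.442
```

```bash
python3 -c "
from look import *
go(.491,-.2402,.095,2.916,3,1)
look('p13',(360,215,440,295),(350,100,480,240),4)"
```

```text
t 41.55 [ 0.4915 -0.2406  0.099 ] [ 3.141 -0.     2.923] F [ 0.2 -0.1 -1.1] w 0.442
dist 0.0040 n 1
[3, 0.06, 0.03, 0.4, 0.001, -0.0, 0.007]
(527, 800, 3)
```

View pics/p13.png

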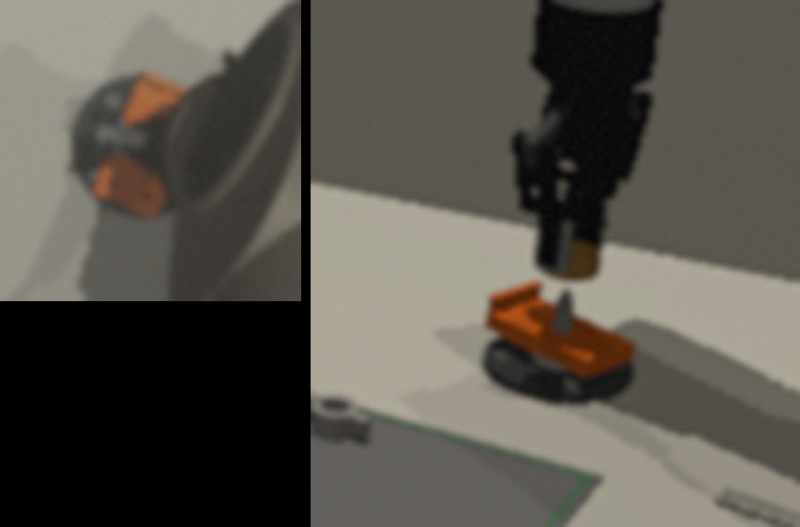

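The spacer is held right over the stud tip (scene ~(418,178)), and orange is seated below it. Lowering gently.

Emit:
carry_out(plan=[[[3, 0, 0, 0.7, 0, 0, 0], [3, 0, 0, 0.7, 0, 0, 0], [3, 0, 0, 0.7, 0, 0, 0], [3, 0, 0, 0.3, 0, 0, 0], [3, 0, 0, 0, 0, 0, 0]]])

```text
clock: 42.28
eef_pos: [0.4912, -0.2404, 0.0728]
ee_rot: [3.141, -0.001, 2.923]
contact_force: [-0.6, 0.3, -1.1]
grip_width: 0.445
```

```bash
python3 -c "
from h import *
go(.491,-.2402,.0588,2.916,3,1)"
```

```text
t 42.27 [ 0.4912 -0.2404  0.0728] [ 3.141e+00 -1.000e-03  2.923e+00] F [-0.6  0.3 -1.1] w 0.445
dist 0.0140 n 1
[3, 0.02, 0.01, 1.4, 0.001, -0.001, 0.007]
```

Emit:
carry_out(plan=[[[3, 0, 0, 0.7, 0, 0, 0], [3, 0, 0, 0.4, 0, 0, 0], [3, 0, 0, 0.15, 0, 0, 0], [3, 0, 0, 0.05, 0, 0, 0], [3, 0, 0, 0, 0, 0, 0]]])

```text
clock: 42.9
eef_pos: [0.4914, -0.2405, 0.0591]
ee_rot: [3.141, -0.001, 2.923]
contact_force: [-1.1, 0.7, -1.7]
grip_width: 0.442
```

```bash
python3 -c "
from h import *
st()"
```

```text
t 42.90 [ 0.4914 -0.2405  0.0591] [ 3.141e+00 -1.000e-03  2.923e+00] F [-1.1  0.7 -1.7] w 0.442
```

Seated within 0.3 mm. Release, lift, and go to the nut.

Emit:
carry_out(plan=[[[6, 0, 0, 0, 0, 0, 0], [6, 0, 0, 0, 0, 0, 0], [6, 0, 0, 0, 0, 0, 0], [6, 0, 0, 0, 0, 0, 0], [6, 0, 0, -2, 0, 0, 0], [6, 0, 0, -3, 0, 0, 0], [6, 0, 0, -2, 0, 0, 0], [6, 0, 0, 0, 0, 0, 0]]])

```text
clock: 43.9
eef_pos: [0.4914, -0.2406, 0.1312]
ee_rot: [3.141, -0.001, 2.923]
contact_force: [0.5, -0.5, -0.2]
grip_width: 0.702
```

```bash
python3 -c "
from h import *
go(.583,-.0851,.1,2.914,6)"
```

```text
t 43.90 [ 0.4914 -0.2406  0.1312] [ 3.141e+00 -1.000e-03  2.923e+00] F [ 0.5 -0.5 -0.2] w 0.702
dist 0.1831 n 4
[6, -1.39, 4.29, 0.78, 0.0, -0.0, 0.002]
[6, -1.38, 4.29, 0.78, 0.0, -0.0, 0.002]
[6, -1.37, 4.3, 0.78, 0.0, -0.0, 0.002]
[6, -1.36, 4.3, 0.78, 0.0, -0.0, 0.002]
```

Emit:
carry_out(plan=[[[6, -1.4, 4.3, 0.7, 0, 0, 0], [6, -1.4, 4.3, 0.7, 0, 0, 0], [6, -1.4, 4.3, 0.7, 0, 0, 0], [6, -1.3, 3.8, 0.7, 0, 0, 0], [6, 0, 0, 0, 0, 0, 0], [6, 0, 0, 0, 0, 0, 0]]])

```text
clock: 44.65
eef_pos: [0.5821, -0.0856, 0.0983]
ee_rot: [-3.142, -0.004, 2.921]
contact_force: [-0.3, -0.9, -0.3]
grip_width: 0.702
```

```bash
python3 -c "
from look import *
go(.583,-.0851,.03,2.914,6,1)
look('p14',(360,215,440,295),(350,100,480,240),4)"
```

```text
t 44.65 [ 0.5821 -0.0856  0.0983] [-3.142 -0.004  2.921] F [-0.3 -0.9 -0.3] w 0.702
dist 0.0684 n 1
[6, -0.1, 0.07, 6.83, -0.0, -0.004, 0.007]
(527, 800, 3)
```

View pics/p14.png

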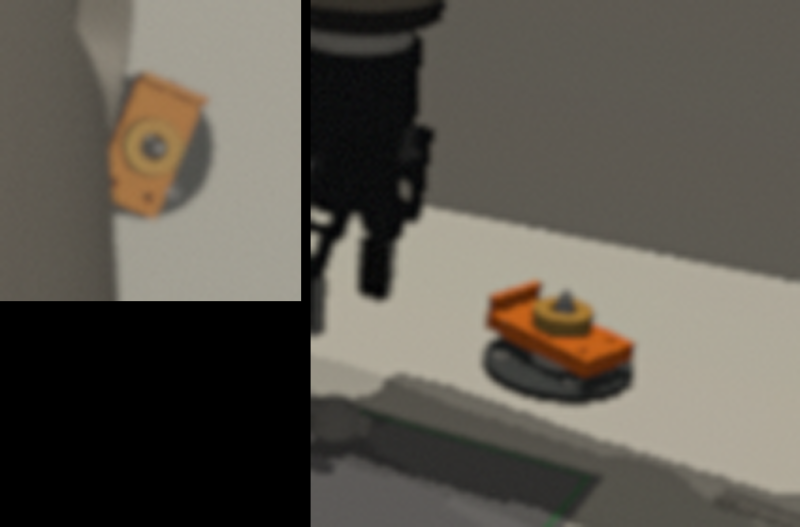

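The spacer sits flat on orange with the stud tip through it (top ~(401,254)). Down on the nut.

Emit:
carry_out(plan=[[[6, -0.1, 0.1, 2, 0, 0, 0], [6, 0, 0, 2, 0, 0, 0], [6, 0, 0, 1.4, 0, 0, 0], [6, 0, 0, 0.7, 0, 0, 0], [6, 0, 0, 0.2, 0, 0, 0], [6, 0, 0, 0, 0, 0, 0], [6, 0, 0, 0, 0, 0, 0]]])

```text
clock: 45.62
eef_pos: [0.5823, -0.0882, 0.0326]
ee_rot: [-3.142, -0.003, 2.916]
contact_force: [0.8, -0.1, -0.2]
grip_width: 0.704
```

```bash
python3 -c "
from h import *
go(.583,-.0851,.03,2.914,6,1)"
```

```text
t 45.62 [ 0.5823 -0.0882  0.0326] [-3.142e+00 -3.000e-03  2.916e+00] F [ 0.8 -0.1 -0.2] w 0.704
dist 0.0041 n 1
[6, 0.0, 0.32, 0.26, -0.0, -0.003, 0.002]
```

Emit:
carry_out(plan=[[[6, 0, 0.3, 0.2, 0, 0, 0], [6, 0, 0, 0.05, 0, 0, 0], [6, 0, 0, 0, 0, 0, 0]]])

```text
clock: 46.0
eef_pos: [0.5835, -0.0848, 0.0307]
ee_rot: [3.141, -0.002, 2.916]
contact_force: [0.6, 0.3, -1.4]
grip_width: 0.706
```

```bash
python3 -c "
from h import *
go(.583,-.0851,.03,2.914,6,1)"
```

```text
t 46.00 [ 0.5835 -0.0848  0.0307] [ 3.141e+00 -2.000e-03  2.916e+00] F [ 0.6  0.3 -1.4] w 0.706
dist 0.0009 n 1
[6, 0.05, -0.04, 0.07, 0.0, -0.002, 0.002]
```

Emit:
carry_out(plan=[[[2, 0, 0, 0.05, 0, 0, 0], [2, 0, 0, 0, 0, 0, 0], [2, 0, 0, 0, 0, 0, 0], [2, 0, 0, 0, 0, 0, 0], [2, 0, 0, 0, 0, 0, 0]]])

```text
clock: 46.62
eef_pos: [0.5836, -0.0848, 0.0304]
ee_rot: [3.141, -0.001, 2.916]
contact_force: [-0.3, 0.2, 0.7]
grip_width: 0.322
```

```bash
python3 -c "
from h import *
st()"
```

```text
t 46.62 [ 0.5836 -0.0848  0.0304] [ 3.141e+00 -1.000e-03  2.916e+00] F [-0.3  0.2  0.7] w 0.322
```

Emit:
carry_out(plan=[[[2, 0, 0, -1, 0, 0, 0], [2, 0, 0, -2, 0, 0, 0], [2, 0, 0, -3, 0, 0, 0], [2, 0, 0, -3, 0, 0, 0], [2, 0, 0, 0, 0, 0, 0]]])

```text
clock: 47.25
eef_pos: [0.5837, -0.0854, 0.1252]
ee_rot: [3.141, -0.001, 2.915]
contact_force: [-0.5, -1.1, -0.5]
grip_width: 0.318
```

```bash
python3 -c "
from h import *
go(.491,-.2404,.125,2.918,2)"
```

```text
t 47.25 [ 0.5837 -0.0854  0.1252] [ 3.141e+00 -1.000e-03  2.915e+00] F [-0.5 -1.1 -0.5] w 0.318
dist 0.1806 n 4
[2, 1.39, -4.3, 0.01, 0.0, -0.0, -0.001]
[2, 1.39, -4.3, 0.0, 0.0, -0.0, -0.001]
[2, 1.39, -4.3, 0.0, 0.0, -0.0, -0.001]
[2, 1.4, -4.29, 0.0, 0.0, -0.0, -0.001]
```

Emit:
carry_out(plan=[[[2, 1.4, -4.3, -0.1, 0, 0, 0], [2, 1.4, -4.3, -0.1, 0, 0, 0], [2, 1.4, -4.3, -0.1, 0, 0, 0], [2, 1.2, -3.7, 0, 0, 0, 0], [2, 0, 0, 0, 0, 0, 0], [2, 0, 0, 0, 0, 0, 0]]])

```text
clock: 48.0
eef_pos: [0.4907, -0.2381, 0.1275]
ee_rot: [3.141, -0.002, 2.917]
contact_force: [0.5, 1.0, -0.9]
grip_width: 0.32
```

```bash
python3 -c "
from h import *
go(.491,-.2404,.105,2.918,2,1)"
```

```text
t 48.00 [ 0.4907 -0.2381  0.1275] [ 3.141e+00 -2.000e-03  2.917e+00] F [ 0.5  1.  -0.9] w 0.320
dist 0.0226 n 1
[2, -0.08, -0.22, 2.25, 0.001, -0.002, -0.001]
```

Emit:
carry_out(plan=[[[2, -0.1, -0.2, 1, 0, 0, 0], [2, 0, 0, 0.8, 0, 0, 0], [2, 0, 0, 0, 0, 0, 0], [2, 0, 0, 0, 0, 0, 0]]])

```text
clock: 48.5
eef_pos: [0.4922, -0.238, 0.1073]
ee_rot: [3.14, -0.003, 2.921]
contact_force: [0.5, -0.2, -0.7]
grip_width: 0.322
```

```bash
python3 -c "
from h import *
go(.491,-.2404,.105,2.918,2,1)"
```

```text
t 48.50 [ 0.4922 -0.238   0.1073] [ 3.140e+00 -3.000e-03  2.921e+00] F [ 0.5 -0.2 -0.7] w 0.322
dist 0.0036 n 1
[2, 0.07, -0.27, 0.23, 0.001, -0.003, 0.003]
```

Emit:
carry_out(plan=[[[2, 0.05, -0.27, 0.2, 0, 0, 0], [2, 0, 0, 0, 0, 0, 0], [2, 0, 0, 0, 0, 0, 0]]])

```text
clock: 48.88
eef_pos: [0.4913, -0.2406, 0.1055]
ee_rot: [3.14, -0.003, 2.921]
contact_force: [1.2, 0.1, -0.4]
grip_width: 0.327
```

```bash
python3 -c "
from look import *
go(.491,-.2404,.09,2.918,2,1)
look('p15',(360,215,440,295),(350,100,480,240),4)"
```

```text
t 48.88 [ 0.4913 -0.2406  0.1055] [ 3.140e+00 -3.000e-03  2.921e+00] F [ 1.2  0.1 -0.4] w 0.327
dist 0.0155 n 1
[2, 0.03, 0.02, 1.55, 0.001, -0.003, 0.003]
(527, 800, 3)
```

View pics/p15.png

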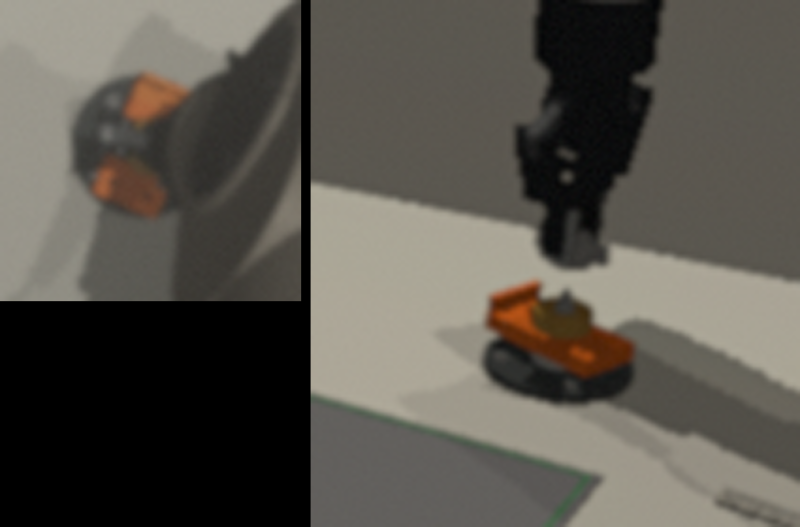

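The nut is upright in the fingers over the stud tip (scene ~(418,178)). Lower.

Emit:
carry_out(plan=[[[2, 0, 0, 0.8, 0, 0, 0], [2, 0, 0, 0.7, 0, 0, 0], [2, 0, 0, 0.6, 0, 0, 0], [2, 0, 0, 0.4, 0, 0, 0], [2, 0, 0, 0, 0, 0, 0]]])

```text
clock: 49.6
eef_pos: [0.491, -0.2404, 0.0782]
ee_rot: [3.14, -0.003, 2.921]
contact_force: [0.8, 0.4, -0.3]
grip_width: 0.324
```

```bash
python3 -c "
from h import *
go(.491,-.2404,.0734,2.918,2,1)"
```

```text
t 49.60 [ 0.491  -0.2404  0.0782] [ 3.140e+00 -3.000e-03  2.921e+00] F [ 0.8  0.4 -0.3] w 0.324
dist 0.0048 n 1
[2, 0.0, -0.0, 0.48, 0.001, -0.003, 0.003]
```

Emit:
carry_out(plan=[[[2, 0, 0, 0.3, 0, 0, 0], [2, 0, 0, 0.15, 0, 0, 0], [2, 0, 0, 0.05, 0, 0, 0], [2, 0, 0, 0, 0, 0, 0]]])

```text
clock: 50.1
eef_pos: [0.4913, -0.2406, 0.0735]
ee_rot: [3.14, -0.003, 2.921]
contact_force: [-0.8, 0.9, -0.7]
grip_width: 0.322
```

```bash
python3 -c "
from h import *
st()"
```

```text
t 50.10 [ 0.4913 -0.2406  0.0735] [ 3.140e+00 -3.000e-03  2.921e+00] F [-0.8  0.9 -0.7] w 0.322
```

Seated. Release, rise, and move off sideways for a clear final view.

Emit:
carry_out(plan=[[[5.5, 0, 0, 0, 0, 0, 0], [5.5, 0, 0, 0, 0, 0, 0], [5.5, 0, 0, 0, 0, 0, 0], [5.5, 0, 0, 0, 0, 0, 0], [5.5, 0, 0, -2, 0, 0, 0], [5.5, 0, 0, -3, 0, 0, 0], [5.5, 0, 0, -4, 0, 0, 0], [5.5, 0, 4, -4, 0, 0, 0], [5.5, 0, 5, -2, 0, 0, 0], [5.5, 0, 5, 0, 0, 0, 0], [5.5, 0, 5, 0, 0, 0, 0], [5.5, 0, 0, 0, 0, 0, 0]]])

```text
clock: 51.6
eef_pos: [0.5346, -0.0502, 0.2292]
ee_rot: [3.139, -0.001, 2.919]
contact_force: [-0.5, -1.2, 0.2]
grip_width: 0.642
```

Emit:
carry_out(plan=[[[5.5, 0, 3, 0, 0, 0, 0], [5.5, 0, 0, 0, 0, 0, 0], [5.5, 0, 0, 0, 0, 0, 0], [5.5, 0, 0, 0, 0, 0, 0]]])

```text
clock: 52.1
eef_pos: [0.5408, -0.0231, 0.2292]
ee_rot: [3.14, -0.001, 2.916]
contact_force: [-0.5, 0.2, -0.4]
grip_width: 0.644
```

```bash
python3 -c "
from look import *
st()
look('p16',(200,130,440,290),(260,130,460,300),2)
t=manip.snapshot('top');s=manip.snapshot('scene')
a=crop(t,370,225,430,285,6);b=crop(s,385,155,450,220,6)[:360]
cv2.imwrite('pics/p16b.png',np.hstack([a,b])[...,::-1])"
```

```text
t 52.10 [ 0.5408 -0.0231  0.2292] [ 3.140e+00 -1.000e-03  2.916e+00] F [-0.5  0.2 -0.4] w 0.644
(306, 800, 3)
```

View pics/p16.png

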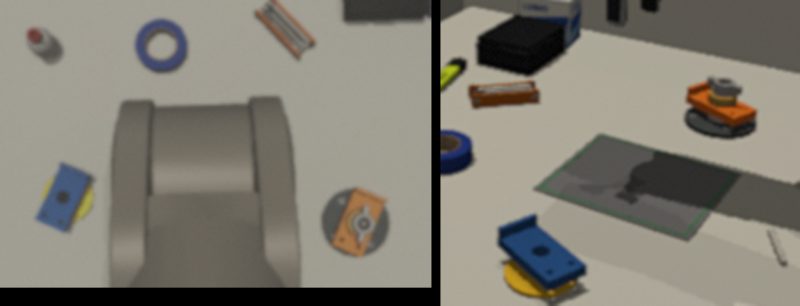

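View pics/p16b.png

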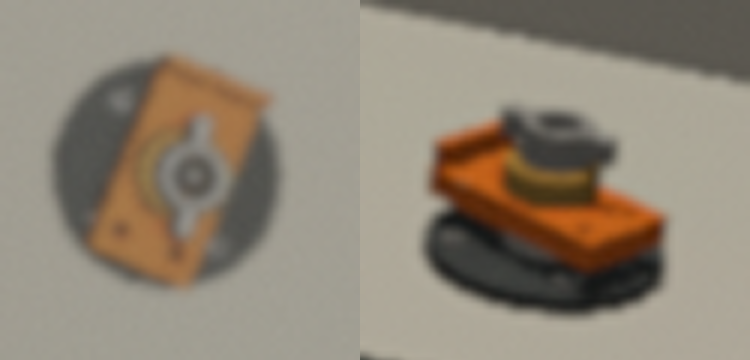

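The stack is seated just as at the start: nut top at (402.6,254), bystanders in place, gripper clear. One last number before handing in: how well blue is centred on the stand.

Run:
```python
from m0 import *
d=np.load("pics/p16.npz"); t=d["t"][...,::-1].copy()
box=(210,210,270,270);c=crop(t,*box,4);h=cv2.cvtColor(c,cv2.COLOR_BGR2HSV)
b=((abs(h[...,0].astype(int)-109)<12)&(h[...,1]>55)).astype(np.uint8); ct=big(b)
f=cv2.drawContours(np.zeros_like(b),[ct],-1,1,-1);q=cv2.morphologyEx(((f>0)&(b==0)).astype(np.uint8),cv2.MORPH_OPEN,np.ones((5,5)))
hc=max(cv2.findContours(q,cv2.RETR_EXTERNAL,cv2.CHAIN_APPROX_NONE)[0],key=cv2.contourArea)
print("blue hole",plane("top",back(cv2.minEnclosingCircle(hc)[0],box),.032).round(4),"stand .5383 .185")
print(manip.hand_in()); st()
```

```text
blue hole [[0.5379 0.1865]] stand .5383 .185
the job is handed in; nothing more can be done
None
the job is handed in; nothing more can be done
```

The brackets are swapped and the job is handed in; the hand-in gave no verdict. The order was:
1. The wing nut went to the mat.
2. The spacer went to the mat.
3. The blue bracket went to the mat.
4. The orange bracket went from the stand onto the stud.
5. The blue bracket went from the mat onto the stand.
6. The spacer and then the nut went back on the stud.

The last motion ended at about 52 s of the 138 s allowed.

**Last checks:**
- **Blue bracket:** it looks flat on the stand, and its hole measured about 1.6 mm from the stand axis (limit 14 mm).
- **Stud stack:** orange, spacer and nut look upright in both views. The tool heights at release matched the seated heights to about 0.3 mm.
- **Rest of the scene:** no push on the bottle, tape roll or key set is visible (judged by eye, not measured), and the gripper was clear of everything.

**Disagreements:**
- The camera positions differ from the arm's by about 1 mm. The first scene-camera reading of the post was about 12 mm off until I treated the visible rim as being at desk level.
- The gripper opening read about 2 mm narrower than the parts on every grasp.
- One of my pictures came out 970 px wide, over the 800 px limit; the later ones were kept within it.

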